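# Weigh a batch of sensor housings and log it

### The job

Weigh the batch: put every sensor housing that lies on the mat onto the square pan of the balance and add brass weights to the round pan until the beam is as level as these weights can bring it, with the spare weights left in (or returned to) their tray. Only when the beam rests level with all housings on, push the test probe fully home into the opening in the top of the logger box to record the weighing, and leave everything so. Set things down gently, and do not disturb the other things on the bench.

Things in the scene. Friction and masses are not known exactly. Their poses are not given: they have to be found in the camera images.
- beam (a joint): tilt of the balance beam in rad: 0 = level, positive = square pan high (round pan too heavy), negative = square pan low. Stops at -0.15 and 0.15. Between the stops the tilt is proportional to the difference in load: 0.05 rad for each 25 g (2 mrad per gram); it settles in about 1.5 s. Where on a pan a load sits makes no difference. The beam lies along the balance's y, pivot at its middle; a thin dark pointer stands up from it in front of a white scale plate between the pans
- balance: the two-pan table balance, fixed: dark base 100 mm (x) by 340 mm (y) by 26 mm high, white scale plate up to 158 mm above the base's foot in the middle. Origin under its centre; pans lie 130 mm either side along its y (square pan at +y, round pan at -y)
- square_pan: square steel pan for the parts, 136 x 136 mm inside, rim 6 mm high above its floor. Origin at the centre of its floor's upper face (92 mm above the balance's foot when level, moving straight up and down by up to 20 mm); x, y parallel to the sides; it always stays horizontal
- round_pan: round steel pan for the weights, 128 mm inside diameter, rim 6 mm high. Origin at the centre of its floor's upper face; moves like the square pan, opposite way, always horizontal
- h1_center (a point): die-cast aluminium sensor housing: square flange 36 x 36 x 5 mm at the bottom, round boss 28 mm in diameter on it, 28 mm high overall with a black disc on top; 60 to 96 g, differing from one to the next; z up. This point is on its axis, 14 mm above its foot. Two to four housings are present; an absent one reads None
- h2_center (a point): die-cast aluminium sensor housing: square flange 36 x 36 x 5 mm at the bottom, round boss 28 mm in diameter on it, 28 mm high overall with a black disc on top; 60 to 96 g, differing from one to the next; z up. This point is on its axis, 14 mm above its foot. Two to four housings are present; an absent one reads None
- h3_center (a point): die-cast aluminium sensor housing: square flange 36 x 36 x 5 mm at the bottom, round boss 28 mm in diameter on it, 28 mm high overall with a black disc on top; 60 to 96 g, differing from one to the next; z up. This point is on its axis, 14 mm above its foot. Two to four housings are present; an absent one reads None
- h4_center (a point): die-cast aluminium sensor housing: square flange 36 x 36 x 5 mm at the bottom, round boss 28 mm in diameter on it, 28 mm high overall with a black disc on top; 60 to 96 g, differing from one to the next; z up. This point is on its axis, 14 mm above its foot. Two to four housings are present; an absent one reads None
- w200_center (a point): brass weight of 200 g: upright cylinder 30 mm in diameter and 32 mm high with a small knob on top, 44 mm high overall. This point is on its axis, 22 mm above its foot; z up. Starts in the weight tray
- w100_center (a point): brass weight of 100 g: upright cylinder 24 mm in diameter and 25 mm high with a small knob on top, 36 mm high overall. This point is on its axis, 18 mm above its foot; z up. Starts in the weight tray
- w50_center (a point): brass weight of 50 g: upright cylinder 19 mm in diameter and 20 mm high with a small knob on top, 29 mm high overall. This point is on its axis, 14.5 mm above its foot; z up. Starts in the weight tray
- w25_center (a point): brass weight of 25 g: upright cylinder 15 mm in diameter and 16 mm high with a small knob on top, 24 mm high overall. This point is on its axis, 12 mm above its foot; z up. Starts in the weight tray
- tray_floor (a point): centre of the floor of the wooden weight tray (fixed), floor 140 x 140 mm inside, walls 9 mm high above the floor; x, y parallel to its sides. The weights start 2 by 2 in it, about 66 mm apart
- probe_center (a point): test probe: black round handle 13 mm in diameter and 45 mm long, below it a collar 18 mm in diameter and 4 mm thick, below that a steel pin 6 mm in diameter and 26 mm long with a tapered end. Starts upright, pin down in the stand, collar on the stand's top. This point is the handle's centre, 52.5 mm above the pin's end and 26.5 mm above the collar's underside; z up along the probe
- probe_tip (a point): lower end of the probe's pin
- stand_hole (a point): mouth of the hole in the probe's stand, a dark steel block 40 x 40 x 34 mm (fixed), where the probe starts
- terminal (a point): centre of the round opening in the top of the logger box (grey box 60 x 70 x 45 mm, fixed): 7.6 mm in diameter, chamfered, 34 mm deep, going straight down. Fully home, the probe's collar rests on the box's top and the pin's end is 26 mm below this point
- board: green circuit board 60 x 40 mm, bystander; origin under its centre
- flux_jar: small jar, 36 mm in diameter and 36 mm high, bystander; origin under its centre
- solder_spool: spool, 52 mm in diameter and 34 mm high, bystander; origin under its centre
- screwdriver: screwdriver 170 mm long lying on the bench, bystander
- multimeter: black multimeter 140 x 75 x 34 mm lying on the bench, bystander; origin under its centre
- tweezers: steel tweezers 120 mm long, 4 mm thick, bystander; origin under its centre
There are look-alikes about, which are no part of the job. Leave any green, red or turquoise look-alike of the part that bears w200_center alone.

How it is judged (in metres and radians):
On the way, in this order (a step that is already met when the one before it is completed fails the run):
1. all present housings lie on the square pan and the beam rests level, before the probe is plugged in (x of h1_center in the frame of square_pan between -0.07 and 0.07 m and y of h1_center in the frame of square_pan between -0.07 and 0.07 m and z of h1_center in the frame of square_pan between 0.005 and 0.03 m and x of h2_center in the frame of square_pan between -0.07 and 0.07 m and y of h2_center in the frame of square_pan between -0.07 and 0.07 m and z of h2_center in the frame of square_pan between 0.005 and 0.03 m and x of h3_center in the frame of square_pan between -0.07 and 0.07 m and y of h3_center in the frame of square_pan between -0.07 and 0.07 m and z of h3_center in the frame of square_pan between 0.005 and 0.03 m and x of h4_center in the frame of square_pan between -0.07 and 0.07 m and y of h4_center in the frame of square_pan between -0.07 and 0.07 m and z of h4_center in the frame of square_pan between 0.005 and 0.03 m and value of joint beam between -0.035 and 0.035 rad and velocity of joint beam between -0.05 and 0.05 rad/s), for 0.5 s.
2. the probe is pushed home in the logger's opening (horizontal distance between probe_tip and terminal below 0.005 m and z of probe_tip in the frame of terminal below -0.021 m and angle between probe_center's own z axis and vertical below 0.2 rad), for 0.2 s.
At the end, for the whole second after the job is handed in: Every present housing lies on the square pan, the beam is at rest within 0.035 rad of level, every weight is either on the round pan or in its tray, and the probe stands in the logger's opening with its pin at least 21 mm deep (all of step 1 and all of step 2 and ((horizontal distance between w200_center and round_pan below 0.066 m and z of w200_center in the frame of round_pan between 0.003 and 0.035 m) or (x of w200_center in the frame of tray_floor between -0.073 and 0.073 m and y of w200_center in the frame of tray_floor between -0.073 and 0.073 m and z of w200_center in the frame of tray_floor between 0.003 and 0.035 m)) and ((horizontal distance between w100_center and round_pan below 0.066 m and z of w100_center in the frame of round_pan between 0.003 and 0.035 m) or (x of w100_center in the frame of tray_floor between -0.073 and 0.073 m and y of w100_center in the frame of tray_floor between -0.073 and 0.073 m and z of w100_center in the frame of tray_floor between 0.003 and 0.035 m)) and ((horizontal distance between w50_center and round_pan below 0.066 m and z of w50_center in the frame of round_pan between 0.003 and 0.035 m) or (x of w50_center in the frame of tray_floor between -0.073 and 0.073 m and y of w50_center in the frame of tray_floor between -0.073 and 0.073 m and z of w50_center in the frame of tray_floor between 0.003 and 0.035 m)) and ((horizontal distance between w25_center and round_pan below 0.066 m and z of w25_center in the frame of round_pan between 0.003 and 0.035 m) or (x of w25_center in the frame of tray_floor between -0.073 and 0.073 m and y of w25_center in the frame of tray_floor between -0.073 and 0.073 m and z of w25_center in the frame of tray_floor between 0.003 and 0.035 m))); the robot touches nothing.
It fails at once if another thing on the bench is moved more than 5 cm (distance of any of board, flux_jar, solder_spool, screwdriver, multimeter, tweezers from where it was at the start of the episode above 0.05 m).
It fails at once if a pan is hit or pressed with more than 40 N (contact force between any of square_pan, round_pan and anything else above 40 N).
Of h1, h2, h3, h4 only 2 to 4 are there at a start; the rules pass over those that are not, and their reading is None.
At some moment in a run one of h1, h2, h3, h4 may be knocked a few centimetres aside while the robot is not near it.
It also fails if it takes over 210 s, if anything falls off the work surface, if the arm or the gripper's body presses on something with over 40 N, if the wrist force passes 120 N, or if a joint passes its speed limit or range.

### The arm

A 6-joint arm with a two-finger parallel gripper is mounted at the origin on the work surface. World frame = base frame: x ahead of the robot, y to its left, z up, the work surface at z = 0. Lengths are in mm, angles in rad, forces in N, time in s.
With the tool pointing down it reaches from about 325 to 900 mm from the base axis. Payload 3.5 kg.
Tool frame: the origin (TCP) lies at the very end of the fingers, on their centre line; the grasp point (between the pads) lies 19 mm behind it (arm.grip_point_offset is the distance from the TCP to the grasp point, in mm); z points along the fingers, y is the line along which they close (so a half turn about z gives the same grasp; the last joint's range is limited). The gripper opens to 85 mm and grips with 20 to 120 N. Pads are 22 mm wide; open, the fingers measure 114 mm over their backs; the gripper's body (76 mm by 85 mm) begins 54 mm behind the grasp point. The pads swing forward as they close: fully open they stand 13 mm farther back than shut.
Start: joints at [1.062, 0.276, -0.026, 1.268, 0, 1.467], TCP at [246.727, 574.237, 231.313] pointing down, gripper open.
Joint ranges: [-3.12, 3.12], [-0.85, 1.88], [-1.08, 1.24], [-1.95, 2.15], [-1.57, 1.53], [-3.14, 3.14]. Speed limits (rad/s): [2.57, 2.57, 3.14, 3.14, 3.14, 3.14].

### API

Orientations are given as a 3x3 rotation matrix whose columns are the frame's x, y, z axes.
In Python, from bench import arm, vision, order gives the robot as it stands.
- The arm moves only by the tool move_arm, never from a script. Its argument "targets" is a list of rows, each a list of 7 numbers: the turn, a rotation vector about the tool's x, y, z in rad, then the shift along the tool's x, y, z in mm, then the opening, from 0 (shut) to 1 (fully open). In form: [[wx, wy, wz, x, y, z, jaw], ...]. A call has 1 to 20 rows; each row shifts and turns the commanded pose from where the row before left it, along the tool's axes as they then stand; what a row does not reach is not made up. A row lasts 1/8 s, in which the tool goes at most 62.5 mm and 10.7 degrees, less where a joint would pass 70% of its speed; a pose out of reach is approached as far as the arm can. A call is refused whole if a number of a shift passes 62.5 or a number of a turn 0.188, either way. A call with a gripper value outside its range is refused whole. The fingers move at their own pace and stop on an object; "grip_force" is the grip in N (left out, the last holds). Time passes only in rows, so rows that do not move let the fingers close. It gives the time, the measured TCP pose, the force, the opening and the grip force at its end, in the units of the state.
- arm.get_state(): the state, without advancing time (a new reading comes with each control period).
- vision.get_image(name): name is "scene" or "top" or "wrist"; returns a dict with "frame" (420x560x3 uint8, red, green, blue), "fovy" (degrees; the focal length in pixels is half the picture's height over the tangent of half this angle, whatever the lens; pixels are square), "cx", "cy" (the principal point, pixels), "rvec" (rotation vector, rad) and "tvec" (3), from world to camera coordinates, as OpenCV has them; the wrist camera has in their place "mount" (4x4, takes a point from camera to tool coordinates, whose origin is the TCP and whose axes are the flange's). Camera axes: x right, y down, z forward; pixel columns grow to the right and rows downward; lengths in mm; the calibration is good to about 2 mm. A picture is of the moment at which its call begins: read the wrist's pose just before it. There is no depth.
- order.close_job(): hands the job in; it is judged then, once.
The state is a dict: "t": time; "joints": joint angles; "dq": joint speeds; "joint_efforts": joint torques, N m; "tcp_pos": TCP position; "eef_rot": TCP orientation; "ft_force": force on the tool from outside, world axes, zero at the start; "torque": the same for the moment, N m; "width": finger opening in mm; "finger_force": force on a finger pad.
Only numpy, scipy, OpenCV 4.12 (cv2) and the standard library are available. Lean on these libraries where they do the work, as an engineer would, in place of code of your own. Each camera call takes 0.05 s, during which the arm holds its last target. There are 200 camera calls.

## Working session

There is one attempt and no reset: what is moved stays moved. The work goes in short steps, Python scripts to look and compute and a tool call to move; the robot and the scene stay as the last step left them, time stands still between calls to the robot, and variables do not carry over. Pictures are saved under pics/ and viewed, at most 14 in all, crops included, and the job is handed in when it is done.

Besides the shell and the picture viewer there is one more tool, called after "Request:" by a JSON object that holds its "name" and its "arguments". move_arm: Moves the arm, as the interface text tells. Its arguments: {"type":"object","properties":{"targets":{"type":"array","items":{"type":"array","items":{"type":"number"}}},"grip_force":{"type":"number"}},"required":["targets"]}

```bash
ls; mkdir -p pics; python3 - <<'E'
from bench import arm,vision,order
import cv2
s=arm.get_state();print({k:(v.tolist() if hasattr(v,'tolist') else v) for k,v in s.items()})
for n in("scene","top"):
    d=vision.get_image(n);cv2.imwrite(f"pics/{n}0.png",cv2.cvtColor(d["frame"],cv2.COLOR_RGB2BGR))
    print(n,{k:v for k,v in d.items() if k!="frame"})
d=vision.get_image("wrist");print({k:v for k,v in d.items() if k!="frame"})
E
```

```text
pics
{'t': 0.0, 'joints': [1.0615983839982455, 0.27714266788429687, -0.027927034304765674, 1.2679929296397656, 3.7101110080481415e-05, 1.4674159611677824], 'dq': [0.0006037245715962701, 0.002438724336185083, 0.0015979786206944276, -0.0005218130368546648, 0.0007916386936081808, -0.0012772594068071197], 'joint_efforts': [0.0021703399397665635, -44.55057621002197, 29.52024757862091, 0.016362665919587016, -1.722327240827326e-06, -1.5517167071266158e-05], 'tcp_pos': [246.32863345339848, 573.5431392318765, 230.1319576806285], 'eef_rot': [[-0.918779778723965, 0.3947688248371869, -0.0011371651631538584], [0.39477036981987634, 0.9187777265207769, -0.0019607043608181342], [0.00027077706690775715, -0.002250374630780169, -0.9999974312436013]], 'ft_force': [0.5643279943800362, 0.43517683253951706, 0.08894682004485663], 'torque': [-0.04647868693428854, 0.0670256597903881, -0.012828152849951825], 'finger_force': 0.0, 'width': 85.26901275150331}
scene {'fovy': 45.017727760942336, 'cx': 275.4304501802996, 'cy': 207.56461151650217, 'rvec': array([ 2.28881324,  0.61406291, -0.27713923]), 'tvec': array([-424.75670606, -141.49765433, 1640.03830741])}
top {'fovy': 50.54452047734212, 'cx': 282.9426386399871, 'cy': 211.71451663980932, 'rvec': array([ 2.21697738, -2.18955907,  0.05083176]), 'tvec': array([ -34.63071438,  509.37091552, 1404.19515212])}
{'fovy': 62.13223469902873, 'cx': 280.9662033932077, 'cy': 211.13138180243595, 'mount': array([[ 7.82891781e-04, -9.47749140e-01, -3.19015603e-01,
         8.32172664e+01],
       [ 9.99999426e-01,  5.08840104e-04,  9.42394538e-04,
         5.07815375e-01],
       [-7.30825681e-04, -3.19016158e-01,  9.47748995e-01,
        -1.42349302e+02],
       [ 0.00000000e+00,  0.00000000e+00,  0.00000000e+00,
         1.00000000e+00]])}
```

View pics/scene0.png

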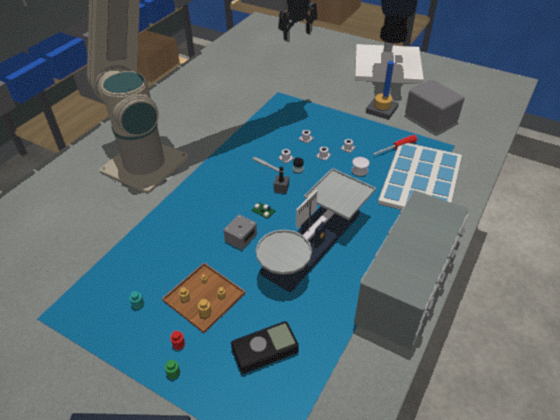

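View pics/top0.png

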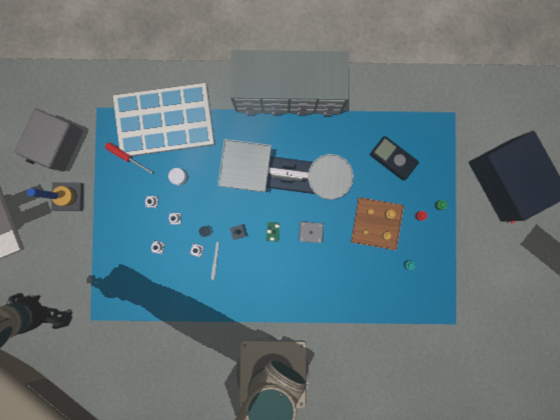

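The top view shows four housings at about (151,202), (175,218), (158,248) and (196,250). The probe stand is at (238,232), the logger at (311,232), the tray at (378,223), the square pan at (245,165) and the round pan at (330,176). The red, green and turquoise look-alikes lie to the right of the tray.

```bash
cat > h.py <<'E'
import numpy as np,cv2
from bench import arm,vision,order
def shot(n,save=None):
    s=arm.get_state();d=vision.get_image(n);h=d["frame"].shape[0]
    f=h/2/np.tan(np.radians(d["fovy"])/2);d["K"]=np.array([[f,0,d["cx"]],[0,f,d["cy"]],[0,0,1.]])
    if n=="wrist":
        M=np.array(d["mount"]);R=np.array(s["eef_rot"]);d["R"]=R@M[:3,:3];d["o"]=R@M[:3,3]+np.array(s["tcp_pos"])
    else:
        R=cv2.Rodrigues(np.array(d["rvec"]))[0];d["R"]=R.T;d["o"]=-R.T@np.array(d["tvec"])
    d["bgr"]=cv2.cvtColor(d["frame"],cv2.COLOR_RGB2BGR)
    if save: cv2.imwrite(f"pics/{save}.png",d["bgr"])
    return d
def at(d,u,v,z):
    r=d["R"]@np.linalg.inv(d["K"])@np.array([u,v,1.]);return (d["o"]+r*(z-d["o"][2])/r[2]).round(1)
def px(d,p):
    c=d["K"]@d["R"].T@(np.array(p,float)-d["o"]);return (c[:2]/c[2]).round(1)
def tri(d1,p1,d2,p2):
    P=[d["K"]@np.hstack([d["R"].T,(-d["R"].T@d["o"])[:,None]]) for d in(d1,d2)]
    x=cv2.triangulatePoints(P[0],P[1],np.array(p1,float),np.array(p2,float))[:,0];return (x[:3]/x[3]).round(1)
def blobs(d,mask,lo=15,hi=1e9):
    n,_,st,c=cv2.connectedComponentsWithStats(mask.astype(np.uint8))
    return [(c[i].round(1),st[i,4],st[i,2:4]) for i in range(1,n) if lo<=st[i,4]<=hi]
E
python3 - <<'E'
from h import *
d=shot("top")
for n,u,v,z in[("h",151,202,28),("h",175,218,28),("h",158,248,28),("h",196,250,28),("spool",177,176,34),("jar",205,231,36),("stand",238,232,34),("board",273,232,5),("logger",311,232,45),("tray",378,223,9),("w",371,212,30),("w",390,214,40),("w",367,233,25),("w",387,236,35),("sq",245,165,95),("rd",330,176,95),("tweez",215,260,4)]:print(n,at(d,u,v,z))
E
```

```text
h [534.4 386.3  28. ]
h [485.1 309.9  28. ]
h [390.6 360.9  28. ]
h [385.8 242.1  28. ]
spool [616.6 305.2  34. ]
jar [445.6 213.8  36. ]
stand [443.7 111.3  34. ]
board [444.9   2.6   5. ]
logger [ 446.5 -115.8   45. ]
tray [ 477.7 -331.4    9. ]
w [ 511.5 -304.7   30. ]
w [ 505.6 -362.    40. ]
w [ 445.5 -293.4   25. ]
w [ 437. -354.   35.]
sq [645.2  87.8  95. ]
rd [ 615.4 -167.8   95. ]
tweez [353.7 185.7   4. ]
```

Request:
{"name": "move_arm", "arguments": {"targets": [[0,0,0.135,0,0,0,1],[0,0,0.135,0,0,0,1],[0,0,0.135,0,0,0,1],[0,0,0,0,0,0,1],[0,0,0,0,0,0,1]]}}

```text
t: 0.82
tcp_pos: [246.7, 574.1, 231.2]
eef_rot: [[-0.69, 0.724, -0.0], [0.724, 0.69, -0.0], [-0.0, -0.0, -1.0]]
ft_force: [-0.2, -0.7, -0.2]
width: 85.5
finger_force: 0.0
```

Request:
{"name": "move_arm", "arguments": {"targets": [[0,0,-0.162,0,0,0,1],[0,0,-0.162,0,0,0,1],[0,0,-0.162,0,0,0,1],[0,0,-0.162,0,0,0,1],[0,0,-0.162,0,0,0,1],[0,0,0,-36.6,-52.8,-4,1],[0,0,0,-36.6,-52.8,-4,1],[0,0,0,-36.6,-52.8,-4,1],[0,0,0,-36.6,-52.8,-4,1],[0,0,0,-36.6,-52.8,-4,1],[0,0,0,0,0,0,1],[0,0,0,0,0,0,1]], "grip_force": 30}}

```text
t: 2.33
tcp_pos: [424.1, 317.8, 250.7]
eef_rot: [[-1.0, 0.001, -0.0], [0.001, 1.0, 0.0], [0.0, 0.0, -1.0]]
ft_force: [-1.3, -0.0, -0.3]
width: 85.4
finger_force: 0.0
```

```bash
python3 - <<'E'
from h import *
shot("wrist","w1")
E
```

```text
(no output)
```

View pics/w1.png

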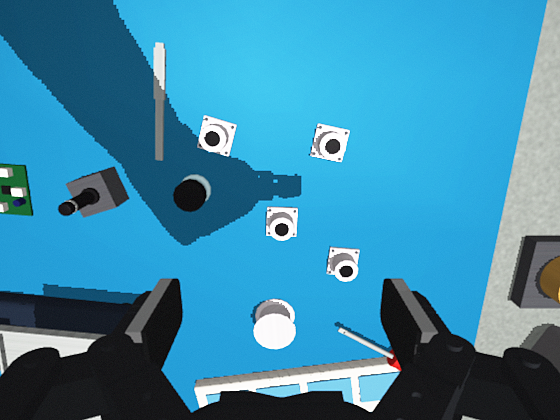

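The wrist view shows black discs on four housings near (213,137), (333,145), (281,229) and (346,271). The jar is at (190,193), the spool at (274,325), and the probe with its stand near (70,207).

```bash
cat >> h.py <<'E'
def housings(d):
    "white flanges: contour rect gives yaw; dark disc inside gives centre at z=28"
    hsv=cv2.cvtColor(d["bgr"],cv2.COLOR_BGR2HSV);out=[]
    m=((hsv[...,1]<70)&(hsv[...,2]>60)).astype(np.uint8)
    dark=hsv[...,2]<60
    for c in cv2.findContours(m,cv2.RETR_EXTERNAL,cv2.CHAIN_APPROX_NONE)[0]:
        r=cv2.minAreaRect(cv2.convexHull(c))
        x,y,w,h=cv2.boundingRect(c)
        if not(400<w*h<6000 and max(w,h)<1.7*min(w,h)): continue
        k=np.zeros_like(m);cv2.drawContours(k,[cv2.convexHull(c)],-1,1,-1)
        b=[q for q in blobs(d,(k>0)&dark,60,2000)]
        if b:
            q=max(b,key=lambda q:q[1]);out.append((q[0],at(d,*q[0],28),round(r[2],0),q[1]))
    return out
E
python3 - <<'E'
from h import *
d=shot("wrist")
for o in housings(d):print(*o)
E
```

```text
[410.2 317.3] [601.3 478.8  28. ] 65.0 215
[152.  316.1] [599.8 161.3  28. ] 26.0 195
[345.3 271.2] [537.8 395.1  28. ] 4.0 108
[280.7 229.4] [485.2 319.3  28. ] 90.0 125
[195.9 188.1] [437.4 227.6  28. ] 42.0 234
[ 86.1 197.7] [448.3 107.1  28. ] 65.0 345
[331.8 146.6] [392.7 372.4  28. ] 13.0 137
[211.5 138.8] [384.8 247.8  28. ] 15.0 164
```

Request:
{"name": "move_arm", "arguments": {"targets": [[0,0,0,-30,0,50,1],[0,0,0,-30,0,50,1],[0,0,0,0,0,50,1],[0,0,0,0,0,0,1],[0,0,0,0,0,0,1],[0,0,0,0,0,0,1]]}}

```text
t: 3.18
tcp_pos: [485.8, 319.3, 103.7]
eef_rot: [[-1.0, -0.0, 0.005], [-0.0, 1.0, 0.002], [-0.005, 0.002, -1.0]]
ft_force: [0.2, -1.1, 0.7]
width: 85.3
finger_force: 0.0
```

```bash
python3 - <<'E'
from h import *
d=shot("wrist","w2")
print(arm.get_state()["tcp_pos"])
for o in housings(d):print(*o)
E
```

```text
[485.76226007 319.08213069 103.59181648]
[152.  316.8] [558.8 225.8  28. ] 25.0 221
[279.2 223.3] [485.3 319.4  28. ] 90.0 403
[137.6 155.5] [439.9 230.9  28. ] 60.0 625
[153.7  58.5] [384.2 247.5  28. ] 17.0 624
```

View pics/w2.png

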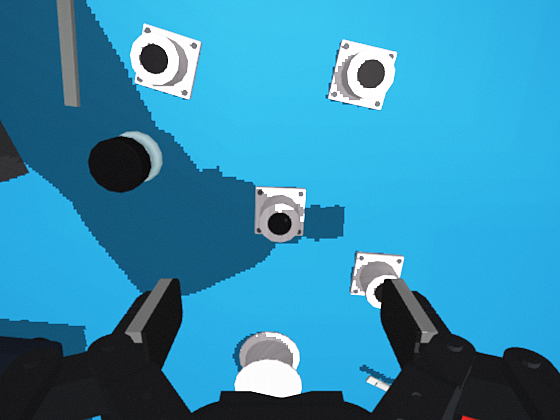

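The wrist view shows the target housing's disc at (279,223), centred between the fingers; neighbouring housings are clear of them.

Request:
{"name": "move_arm", "arguments": {"targets": [[0,0,0,0,0,40,1],[0,0,0,0,0,35,1],[0,0,0,0,0,15,1],[0,0,0,0,0,6,1],[0,0,0,0,0,0,1],[0,0,0,0,0,0,0],[0,0,0,0,0,0,0],[0,0,0,0,0,0,0],[0,0,0,0,0,0,0],[0,0,0,0,0,0,0]], "grip_force": 35}}

```text
t: 4.47
tcp_pos: [485.7, 318.4, 6.8]
eef_rot: [[-1.0, 0.001, 0.003], [0.001, 1.0, 0.001], [-0.003, 0.001, -1.0]]
ft_force: [-2.1, -0.6, 10.1]
width: 26.8
finger_force: 46.0
```

```bash
python3 - <<'E'
from h import *
d=shot("top");hsv=cv2.cvtColor(d["bgr"],cv2.COLOR_BGR2HSV)
cv2.imwrite("pics/t2.png",cv2.resize(d["bgr"][120:260,210:430],None,fx=3.6,fy=3.6,interpolation=cv2.INTER_CUBIC))
E
```

```text
(no output)
```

View pics/t2.png

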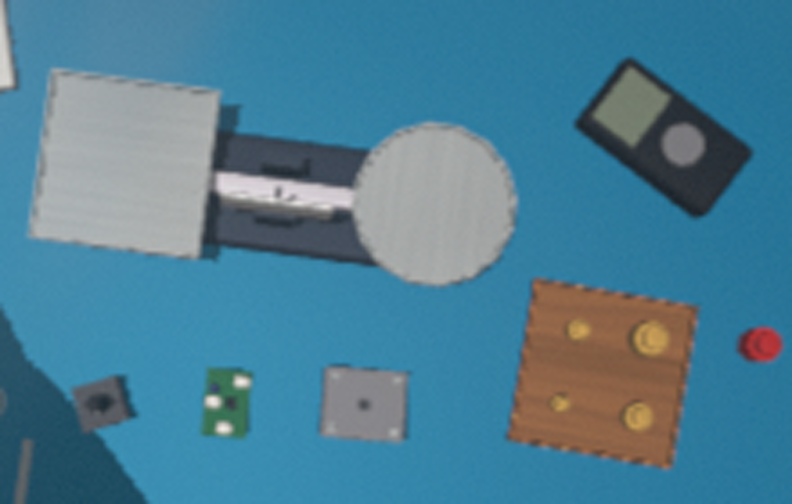

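Crop: the square pan's corners are at (52,68), (219,92), (203,258) and (29,237); the round pan's centre is at (435,204). Both pans look empty. The 200 and 100 g weights are on the right of the tray, the 50 and 25 g on the left.

Request:
{"name": "move_arm", "arguments": {"targets": [[0,0,0,0,0,-20,0],[0,0,0,0,0,-50,0],[0,0,0,0,0,-50,0],[0,0,0,0,0,-50,0],[0,0,0,0,0,-43,0],[0,0,0,0,-46,0,0],[0,0,0,0,-46,0,0],[0,0,0,0,-46,0,0],[0,0,0,0,-46,0,0],[0,0,0,0,-46,0,0],[0,0,0,0,0,0,0],[0,0,0,0,0,0,0],[0,0,0,0,0,0,0]]}}

```text
t: 6.15
tcp_pos: [483.9, 88.7, 217.6]
eef_rot: [[-1.0, -0.001, -0.0], [-0.001, 1.0, 0.0], [0.0, 0.0, -1.0]]
ft_force: [0.5, 0.2, -0.1]
width: 27.3
finger_force: 43.5
```

```bash
python3 - <<'E'
from h import *
d=shot("wrist","w3")
print(arm.get_state()["tcp_pos"],arm.get_state()["width"])
E
```

```text
[483.94272893  88.68546966 217.62690054] 26.912978496583023
```

View pics/w3.png

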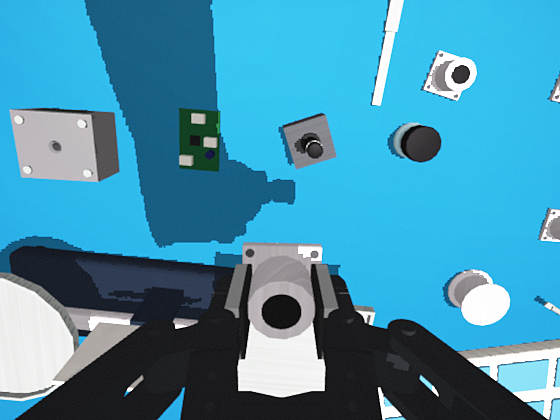

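The wrist view shows the logger opening at (55,146) and the probe's handle top at (313,146). The square pan is hidden behind the hand.

```bash
python3 - <<'E'
from h import *
d=shot("wrist")
print("logger",at(d,55,146,45),"probe top",at(d,313,146,80), "jar",at(d,421,143,36))
t=shot("top")
c=lambda u,v:(210+(u+.5)/3.6-.5,120+(v+.5)/3.6-.5)
print("top: logger",at(t,*c(364,404),45),"probe",at(t,*c(101,402),80))
q=[at(t,*c(*p),96) for p in((52,68),(219,92),(203,258),(29,237))];print(np.mean(q,0),*q)
print("round",at(t,*c(435,204),96))
for o in housings(t):print(*o)
E
```

```text
logger [ 445.8 -112.8   45. ] probe top [440.5 115.3  80. ] jar [443.8 218.7  36. ]
top: logger [ 447. -115.   45.] probe [446.1 107.8  80. ]
[644.825  88.95   96.   ] [724.2 151.8  96. ] [705.9  12.1  96. ] [566.8  23.5  96. ] [582.4 168.4  96. ]
round [ 614.3 -169.1   96. ]
```

Request:
{"name": "move_arm", "arguments": {"targets": [[0,0,0,-49.4,8.1,0,0],[0,0,0,-49.4,8.1,0,0],[0,0,0,-49.4,8.1,0,0],[0,0,0,-49.4,8.1,0,0],[0,0,0,0,0,0,0],[0,0,0,0,0,40,0],[0,0,0,0,0,40,0],[0,0,0,0,0,25,0],[0,0,0,0,0,8,0],[0,0,0,0,0,5,0],[0,0,0,0,0,5,0],[0,0,0,0,0,5,0],[0,0,0,0,0,4,0],[0,0,0,0,0,3,0],[0,0,0,0,0,0,0],[0,0,0,0,0,0,0]]}}

```text
t: 8.3
tcp_pos: [681.5, 119.9, 82.7]
eef_rot: [[-1.0, 0.001, -0.0], [0.001, 1.0, -0.0], [0.0, -0.0, -1.0]]
ft_force: [-0.0, 0.3, -0.6]
width: 26.6
finger_force: 43.8
```

Request:
{"name": "move_arm", "arguments": {"targets": [[0,0,0,0,0,0,0.4],[0,0,0,0,0,0,0.5],[0,0,0,0,0,0,0.55],[0,0,0,0,0,-5,0.55],[0,0,0,0,0,-30,0.55],[0,0,0,0,0,-50,0.55],[0,0,0,0,0,-50,1],[0,0,0,50,25,0,1],[0,0,0,50,40,0,1],[0,0,0,50,40,0,1],[0,0,0,0,40,0,1],[0,0,0,0,40,0,1],[0,0,0,0,40,0,1],[0,0,0,0,40,0,1],[0,0,0,0,0,0,1],[0,0,0,0,0,0,1]]}}

```text
t: 10.3
tcp_pos: [534.1, 382.9, 217.8]
eef_rot: [[-1.0, 0.001, -0.0], [0.001, 1.0, -0.001], [0.0, -0.001, -1.0]]
ft_force: [-0.9, 0.0, -0.2]
width: 85.3
finger_force: 0.0
```

```bash
python3 - <<'E'
from h import *
d=shot("wrist","w4")
print(arm.get_state()["tcp_pos"],arm.get_state()["width"])
for o in housings(d):print(*o)
t=shot("top");cv2.imwrite("pics/t4.png",cv2.resize(t["bgr"][120:300,120:360],None,fx=3.3,fy=3.3,interpolation=cv2.INTER_CUBIC))
E
```

```text
[534.17153078 382.41685221 217.82865436] 85.67944773324707
[410.2 317.3] [688.5 528.8  28. ] 65.0 215
[152.  316.1] [687.  239.7  28. ] 26.0 197
[291.9 186.7] [537.7 394.7  28. ] 6.0 178
[111.7  86.1] [444.7 232.1  28. ] 81.0 333
[266.6  19.7] [391.6 371.7  28. ] 11.0 151
[118.7   9.6] [384.1 247.3  28. ] 90.0 289
```

View pics/t4.png

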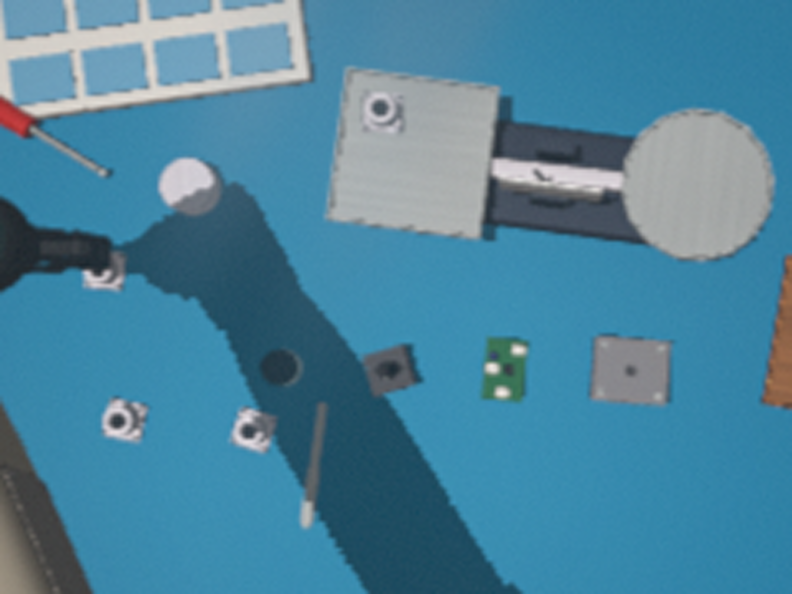

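The crop shows the first housing at (381,109), centred in the far-left quadrant of the pan; the other three are where they were.

Request:
{"name": "move_arm", "arguments": {"targets": [[0,0,0,-3.5,12.3,50,1],[0,0,0,0,0,50,1],[0,0,0,0,0,50,1],[0,0,0,0,0,35,1],[0,0,0,0,0,15,1],[0,0,0,0,0,8,1],[0,0,0,0,0,0,1],[0,0,0,0,0,0,0],[0,0,0,0,0,0,0],[0,0,0,0,0,0,0],[0,0,0,0,0,0,0],[0,0,0,0,0,0,0]]}}

```text
t: 11.9
tcp_pos: [538.3, 395.8, 10.6]
eef_rot: [[-1.0, 0.001, 0.001], [0.001, 1.0, 0.001], [-0.001, 0.001, -1.0]]
ft_force: [-0.8, -0.0, 4.3]
width: 26.9
finger_force: 34.9
```

Request:
{"name": "move_arm", "arguments": {"targets": [[0,0,0,0,0,-15,0],[0,0,0,0,0,-45,0],[0,0,0,0,0,-45,0],[0,0,0,0,0,-45,0],[0,0,0,-19.4,-48.6,0,0],[0,0,0,-19.4,-48.6,0,0],[0,0,0,-19.4,-48.6,0,0],[0,0,0,-19.4,-48.6,0,0],[0,0,0,-19.4,-48.6,0,0],[0,0,0,-19.4,-48.6,0,0],[0,0,0,-19.4,-48.6,0,0],[0,0,0,0,0,0,0],[0,0,0,0,0,0,0]]}}

```text
t: 13.52
tcp_pos: [672.8, 55.2, 159.7]
eef_rot: [[-1.0, 0.001, -0.001], [0.001, 1.0, 0.001], [0.001, 0.001, -1.0]]
ft_force: [0.1, 0.7, -0.5]
width: 26.5
finger_force: 34.7
```

Request:
{"name": "move_arm", "arguments": {"targets": [[0,0,0,0,0,35,0],[0,0,0,0,0,20,0],[0,0,0,0,0,8,0],[0,0,0,0,0,4,0],[0,0,0,0,0,3,0],[0,0,0,0,0,2,0],[0,0,0,0,0,2,0],[0,0,0,0,0,0,0],[0,0,0,0,0,0,0]]}}

```text
t: 14.65
tcp_pos: [673.4, 55.1, 85.9]
eef_rot: [[-1.0, 0.001, 0.0], [0.001, 1.0, 0.0], [-0.0, 0.0, -1.0]]
ft_force: [0.3, 0.5, -0.8]
width: 26.6
finger_force: 34.7
```

Request:
{"name": "move_arm", "arguments": {"targets": [[0,0,0,0,0,1,0],[0,0,0,0,0,1,0],[0,0,0,0,0,0,0],[0,0,0,0,0,0,0]]}}

```text
t: 15.15
tcp_pos: [673.3, 55.1, 83.7]
eef_rot: [[-1.0, 0.001, -0.0], [0.001, 1.0, -0.0], [0.0, -0.0, -1.0]]
ft_force: [-0.3, 0.6, -1.2]
width: 26.9
finger_force: 34.7
```

Request:
{"name": "move_arm", "arguments": {"targets": [[0,0,0,0,0,0.5,0.3],[0,0,0,0,0,0,0.45],[0,0,0,0,0,0,0.55],[0,0,0,0,0,-5,0.55],[0,0,0,0,0,-30,0.55],[0,0,0,0,0,-50,0.55],[0,0,0,40.2,45.2,0,1],[0,0,0,40.2,45.2,0,1],[0,0,0,40.2,45.2,0,1],[0,0,0,40.2,45.2,0,1],[0,0,0,40.2,45.2,0,1],[0,0,0,40.2,45.2,0,1],[0,0,0,40.2,45.2,0,1],[0,0,0,0,0,0,1],[0,0,0,0,0,0,1],[0,0,0,0,0,0,1]]}}

```text
t: 17.15
tcp_pos: [393.2, 371.0, 168.4]
eef_rot: [[-1.0, 0.003, 0.001], [0.003, 1.0, -0.0], [-0.001, -0.0, -1.0]]
ft_force: [-0.2, -0.0, 0.1]
width: 85.4
finger_force: 0.0
```

```bash
python3 - <<'E'
from h import *
d=shot("wrist","w5")
print(arm.get_state()["tcp_pos"],arm.get_state()["width"])
for o in housings(d):print(*o)
t=shot("top","t5")
for o in housings(t):print(*o)
E
```

```text
[393.24862806 370.87927903 168.3367235 ] 85.85110515937795
[229.3 394.3] [606.7 318.   28. ] 69.0 149
[538.9 337.6] [536.4 623.5  28. ] 15.0 81
[410.1 317.2] [512.7 495.1  28. ] 65.0 214
[152.  316.9] [511.8 248.9  28. ] 25.0 224
[120.4 244. ] [436.  230.1  28. ] 41.0 270
[281.3 196.9] [393.  372.4  28. ] 11.0 247
[132.  188.2] [385.1 247.4  28. ] 16.0 261
```

Request:
{"name": "move_arm", "arguments": {"targets": [[0,0,0,0.3,1.4,50,1],[0,0,0,0,0,50,1],[0,0,0,0,0,35,1],[0,0,0,0,0,15,1],[0,0,0,0,0,9,1],[0,0,0,0,0,0,1],[0,0,0,0,0,0,0],[0,0,0,0,0,0,0],[0,0,0,0,0,0,0],[0,0,0,0,0,0,0],[0,0,0,0,0,0,0]]}}

```text
t: 18.62
tcp_pos: [392.3, 373.5, 10.0]
eef_rot: [[-1.0, 0.001, 0.001], [0.001, 1.0, 0.001], [-0.001, 0.001, -1.0]]
ft_force: [-0.8, -0.7, 5.1]
width: 26.8
finger_force: 34.5
```

Request:
{"name": "move_arm", "arguments": {"targets": [[0,0,0,0,0,-15,0],[0,0,0,0,0,-45,0],[0,0,0,0,0,-45,0],[0,0,0,0,0,-45,0],[0,0,0,-44.8,-49,0,0],[0,0,0,-44.8,-49,0,0],[0,0,0,-44.8,-49,0,0],[0,0,0,-44.8,-49,0,0],[0,0,0,-44.6,-49,0,0],[0,0,0,0,0,0,0],[0,0,0,0,0,0,0],[0,0,0,0,0,35,0],[0,0,0,0,0,22,0],[0,0,0,0,0,8,0],[0,0,0,0,0,4,0],[0,0,0,0,0,3,0],[0,0,0,0,0,2,0],[0,0,0,0,0,1.5,0],[0,0,0,0,0,0,0],[0,0,0,0,0,0,0]]}}

```text
t: 21.12
tcp_pos: [602.6, 142.2, 83.9]
eef_rot: [[-1.0, 0.001, 0.0], [0.001, 1.0, 0.0], [-0.0, 0.0, -1.0]]
ft_force: [0.5, 0.3, -0.9]
width: 26.3
finger_force: 34.7
```

Request:
{"name": "move_arm", "arguments": {"targets": [[0,0,0,0,0,-12,0],[0,0,0,0,0,-5,0],[0,0,0,-13.5,-13.5,0,0],[0,0,0,0,0,0,0],[0,0,0,0,0,8,0],[0,0,0,0,0,5,0],[0,0,0,0,0,3,0],[0,0,0,0,0,1.5,0],[0,0,0,0,0,0,0],[0,0,0,0,0,0,0]]}}

```text
t: 22.38
tcp_pos: [616.1, 128.8, 83.5]
eef_rot: [[-1.0, 0.001, 0.001], [0.001, 1.0, 0.0], [-0.001, 0.0, -1.0]]
ft_force: [-0.4, -0.1, -0.4]
width: 26.7
finger_force: 34.7
```

Request:
{"name": "move_arm", "arguments": {"targets": [[0,0,0,0,0,0.5,0.3],[0,0,0,0,0,0,0.45],[0,0,0,0,0,0,0.55],[0,0,0,0,0,-5,0.55],[0,0,0,0,0,-30,0.55],[0,0,0,0,0,-50,0.55],[0,0,0,38.5,19.8,0,0.65],[0,0,0,38.5,19.8,0,0.65],[0,0,0,38.5,19.8,0,0.65],[0,0,0,38.5,19.8,0,0.65],[0,0,0,38.5,19.8,0,0.65],[0,0,0,38.5,19.8,0,0.65],[0,0,0,0,0,0,0.65],[0,0,0,0,0,0,0.65],[0,0,0,0,0,0,0.65]]}}

```text
t: 24.25
tcp_pos: [386.2, 247.6, 168.1]
eef_rot: [[-1.0, 0.002, 0.001], [0.002, 1.0, 0.0], [-0.001, 0.0, -1.0]]
ft_force: [-0.3, -0.3, -0.5]
width: 55.6
finger_force: 0.0
```

```bash
python3 - <<'E'
from h import *
d=shot("wrist","w6")
print(arm.get_state()["tcp_pos"],arm.get_state()["width"])
for o in housings(d):print(*o)
t=shot("top","t6");hsv=cv2.cvtColor(t["bgr"],cv2.COLOR_BGR2HSV)
a=np.hstack([cv2.resize(d["bgr"],(400,300)),cv2.resize(t["bgr"][120:240,210:370],(400,300),interpolation=cv2.INTER_CUBIC)]);cv2.imwrite("pics/c6.png",a)
E
```

```text
[386.14338493 247.50916969 167.96095229] 55.502923874277094
[332.8 394.1] [599.4 302.4  28. ] 20.0 143
[361.  302.6] [489.3 323.8  28. ] 73.0 99
[200.9 302.7] [489.2 173.5  28. ] 17.0 102
[134.6 265.5] [450.2 116.6  28. ] 16.0 360
[121.4 259.2] [443.9 105.7  28. ] 62.0 64
[251.3 248.5] [433.6 222.4  28. ] 10.0 306
[280.3 195.9] [385.1 248.2  28. ] 17.0 252
```

View pics/c6.png

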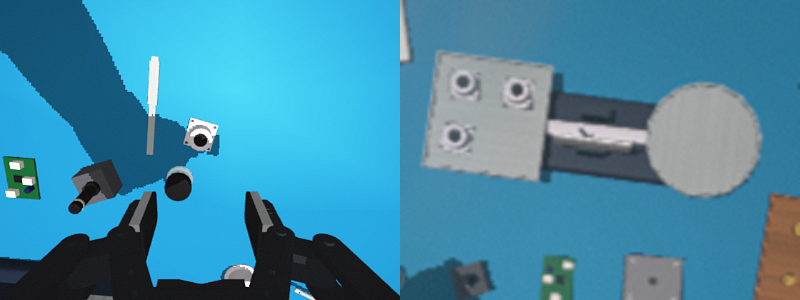

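The left half shows the last housing between the fingers with the tweezers clear; the right half shows three housings seated on the square pan.

Request:
{"name": "move_arm", "arguments": {"targets": [[0,0,0,1,0.5,50,0.65],[0,0,0,0,0,50,0.65],[0,0,0,0,0,35,0.65],[0,0,0,0,0,15,0.65],[0,0,0,0,0,8.5,0.65],[0,0,0,0,0,0,0.65],[0,0,0,0,0,0,0],[0,0,0,0,0,0,0],[0,0,0,0,0,0,0],[0,0,0,0,0,0,0]]}}

```text
t: 25.6
tcp_pos: [385.3, 248.8, 10.6]
eef_rot: [[-1.0, 0.001, 0.003], [0.001, 1.0, 0.001], [-0.003, 0.001, -1.0]]
ft_force: [-1.1, -0.2, 5.9]
width: 26.8
finger_force: 34.4
```

Request:
{"name": "move_arm", "arguments": {"targets": [[0,0,0,0,0,-15,0],[0,0,0,0,0,-45,0],[0,0,0,0,0,-45,0],[0,0,0,0,0,-45,0],[0,0,0,-37.2,-30.8,0,0],[0,0,0,-37.2,-30.8,0,0],[0,0,0,-37.2,-30.8,0,0],[0,0,0,-37.2,-30.8,0,0],[0,0,0,-37.2,-30.8,0,0],[0,0,0,-37.2,-30.8,0,0],[0,0,0,0,0,0,0],[0,0,0,0,0,0,0]]}}

```text
t: 27.1
tcp_pos: [606.2, 63.4, 159.3]
eef_rot: [[-1.0, 0.001, -0.001], [0.001, 1.0, 0.0], [0.001, 0.0, -1.0]]
ft_force: [-1.6, 0.1, -1.7]
width: 26.8
finger_force: 34.7
```

Request:
{"name": "move_arm", "arguments": {"targets": [[0,0,0,-2,0,35,0],[0,0,0,0,0,22,0],[0,0,0,0,0,8,0],[0,0,0,0,0,4,0],[0,0,0,0,0,3,0],[0,0,0,0,0,2,0],[0,0,0,0,0,1.5,0],[0,0,0,0,0,0,0],[0,0,0,0,0,0,0]]}}

```text
t: 28.22
tcp_pos: [610.9, 65.1, 85.6]
eef_rot: [[-1.0, -0.001, 0.004], [-0.001, 1.0, 0.004], [-0.004, 0.004, -1.0]]
ft_force: [-0.1, 6.8, 2.7]
width: 26.8
finger_force: 35.7
```

Request:
{"name": "move_arm", "arguments": {"targets": [[0,0,0,0,0,-6,0],[0,0,0,0,8,0,0],[0,0,0,0,0,0,0],[0,0,0,0,0,2,0],[0,0,0,0,0,2,0],[0,0,0,0,0,1.5,0],[0,0,0,0,0,0,0],[0,0,0,0,0,0,0]]}}

```text
t: 29.22
tcp_pos: [609.1, 71.2, 84.2]
eef_rot: [[-1.0, 0.001, -0.0], [0.001, 1.0, -0.0], [0.0, -0.0, -1.0]]
ft_force: [0.8, 0.9, -0.6]
width: 26.4
finger_force: 35.8
```

Request:
{"name": "move_arm", "arguments": {"targets": [[0,0,0,0,0,0.5,0.3],[0,0,0,0,0,0,0.4],[0,0,0,0,0,0,0.45],[0,0,0,0,0,-5,0.45],[0,0,0,0,0,-30,0.45],[0,0,0,0,0,-50,0.5],[0,0,0,0,0,-20,0.5],[0,0,0,22.4,-46.4,0,0.5],[0,0,0,22.4,-46.4,0,0.5],[0,0,0,22.4,-46.4,0,0.5],[0,0,0,22.4,-46.4,0,0.5],[0,0,0,22.4,-46.4,0,0.5],[0,0,0,22.4,-46.4,0,0.5],[0,0,0,22.4,-46.4,0,0.5],[0,0,0,22.4,-46.4,0,0.5],[0,0,0,0,0,0,0.5],[0,0,0,0,0,0,0.5],[0,0,0,0,0,0,0.5]]}}

```text
t: 31.48
tcp_pos: [430.0, -298.7, 188.8]
eef_rot: [[-1.0, -0.001, 0.0], [-0.001, 1.0, 0.0], [-0.0, 0.0, -1.0]]
ft_force: [-0.4, 0.5, -0.1]
width: 42.6
finger_force: 0.0
```

```bash
python3 - <<'E'
from h import *
d=shot("wrist","w7");t=shot("top","t7")
print(arm.get_state()["tcp_pos"],arm.get_state()["width"])
a=np.hstack([cv2.resize(d["bgr"],(480,360),interpolation=cv2.INTER_AREA),cv2.resize(t["bgr"][120:240,215:321],(318,360),interpolation=cv2.INTER_CUBIC)]);cv2.imwrite("pics/c7.png",a)
E
```

```text
[ 430.07118901 -298.64644206  188.73743278] 42.68732240957018
```

View pics/c7.png

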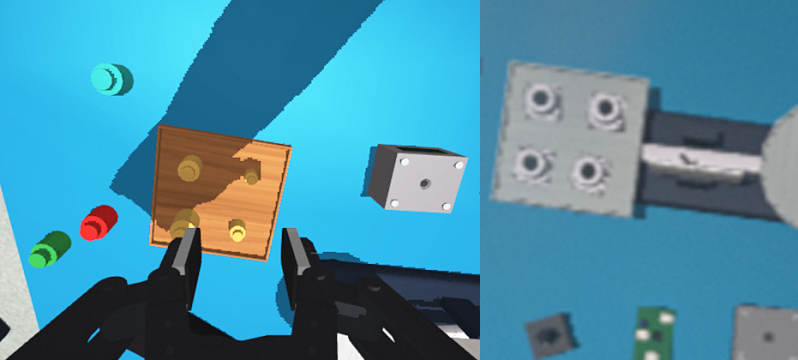

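The left half shows the tray: 100 g at (189,168), 25 g at (251,177), 50 g at (238,232), and 200 g at (183,225), partly behind the finger. The logger opening is at (425,184). The right half shows all four housings on the square pan.

```bash
cat >> h.py <<'E'
def brass(d,lo=100):
    "yellow blobs; returns the centroid, area, box and the blob's centroid in the brightest part (knob)"
    hsv=cv2.cvtColor(d["bgr"],cv2.COLOR_BGR2HSV)
    m=(hsv[...,0]>19)&(hsv[...,0]<33)&(hsv[...,1]>90)&(hsv[...,2]>70)
    n,_,st,c=cv2.connectedComponentsWithStats(cv2.morphologyEx(m.astype(np.uint8),cv2.MORPH_OPEN,np.ones((3,3))))
    return [(c[i].round(1),st[i]) for i in range(1,n) if st[i,4]>lo]
E
python3 - <<'E'
from h import *
d=shot("wrist")
for c,s in brass(d):print(c,s,at(d,*c,20))
print("logger",at(d,496,215,45))
t=shot("top")
for c,s in brass(t,15):print(c,s,at(t,*c,20))
cv2.imwrite("pics/c8.png",cv2.resize(d["bgr"][130:330,160:340],None,fx=3,fy=3))
E
```

```text
[276.9 272.4] [268 264  19  18 227] [ 516.7 -301.3   20. ]
logger [ 446.7 -110.4   45. ]
```

View pics/c8.png

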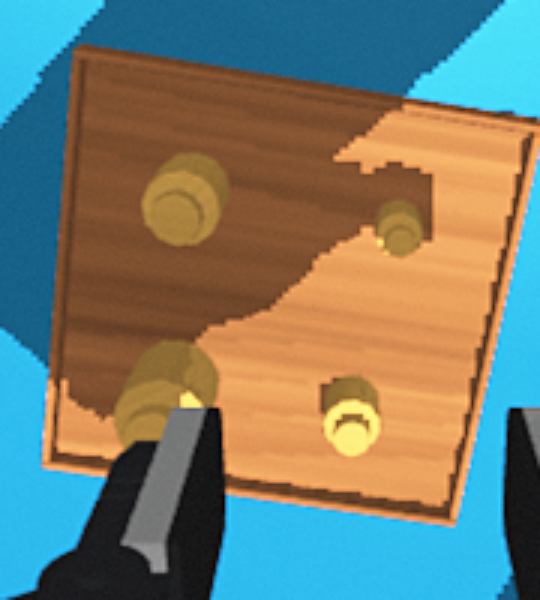

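Crop knob tops: 100 g (174,209), 25 g (402,237), 50 g (352,438), 200 g about (150,420).

```bash
python3 - <<'E'
from h import *
d=shot("wrist")
c=lambda u,v:(160+(u+.5)/3-.5,130+(v+.5)/3-.5)
for n,u,v,z in(("100",174,209,36),("25",402,237,24),("50",352,438,29),("200",150,420,44)):print(n,at(d,*c(u,v),z+4))
# tray outer corners at wall top
for u,v in((80,47),(540,122),(455,523),(45,465)):print(at(d,*c(u,v),13))
E
```

```text
100 [ 434.4 -352.8   40. ]
25 [ 446.8 -286.1   28. ]
50 [ 513.  -301.4   33. ]
200 [ 498.6 -362.4   48. ]
[ 391.5 -383.4   13. ]
[ 414.3 -243.3   13. ]
[ 557.8 -265.4   13. ]
[ 534.8 -407.7   13. ]
```

Request:
{"name": "move_arm", "arguments": {"targets": [[0,0,0,-35,-33,20,0.6],[0,0,0,-35,-33,20,0.6],[0,0,0,0,0,20,0.6],[0,0,0,0,0,0,0.6],[0,0,0,0,0,0,0.6],[0,0,0,0,0,0,0.6]]}}

```text
t: 32.48
tcp_pos: [499.9, -366.0, 130.1]
eef_rot: [[-1.0, 0.001, 0.002], [0.001, 1.0, -0.001], [-0.002, -0.001, -1.0]]
ft_force: [0.3, 0.2, -0.2]
width: 51.3
finger_force: 0.0
```

```bash
python3 - <<'E'
from h import *
d=shot("wrist","w9")
print(arm.get_state()["tcp_pos"],arm.get_state()["width"])
cv2.imwrite("pics/c9.png",d["bgr"][90:330,130:430])
for c,s in brass(d):print(c,s,at(d,*c,20))
E
```

```text
[ 499.90845101 -366.02593375  130.15078856] 51.22959506427802
[394.6 143.1] [385 134  17  17 155] [ 450.7 -283.6   20. ]
[365.  227.4] [353 216  24  23 392] [ 515.5 -299.7   20. ]
```

View pics/c9.png

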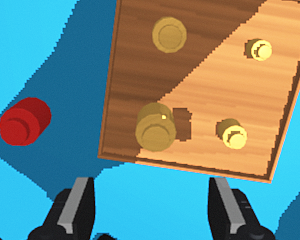

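The crop shows the 200 g weight with its knob at about (153,136), between the fingers; the red look-alike is at (25,120), outside the left finger.

```bash
python3 - <<'E'
from h import *
d=shot("wrist")
print(at(d,283,226,48),at(d,286.5,220,36),"red",at(d,155,215,36))
g=d["bgr"][180:260,250:320];cv2.imwrite("pics/c10.png",cv2.resize(g,None,fx=6,fy=6))
E
```

```text
[ 503.6 -363.6   48. ] [ 503.6 -361.    36. ] red [ 499.8 -455.6   36. ]
```

Request:
{"name": "move_arm", "arguments": {"targets": [[0,0,0,-3,3,40,0.6],[0,0,0,0,0,40,0.6],[0,0,0,0,0,25,0.6],[0,0,0,0,0,9,0.6],[0,0,0,0,0,0,0.6],[0,0,0,0,0,0,0],[0,0,0,0,0,0,0],[0,0,0,0,0,0,0],[0,0,0,0,0,0,0]]}}

```text
t: 33.7
tcp_pos: [503.8, -364.0, 16.6]
eef_rot: [[-1.0, 0.001, 0.003], [0.001, 1.0, -0.002], [-0.003, -0.002, -1.0]]
ft_force: [-0.0, 0.9, 5.9]
width: 28.5
finger_force: 35.2
```

Request:
{"name": "move_arm", "arguments": {"targets": [[0,0,0,0,0,-18,0],[0,0,0,0,0,-50,0],[0,0,0,0,0,-50,0],[0,0,0,0,0,-40,0],[0,0,0,-29.2,39.6,0,0],[0,0,0,-29.2,39.6,0,0],[0,0,0,-29.2,39.6,0,0],[0,0,0,-29.2,39.6,0,0],[0,0,0,-29.4,39.6,0,0],[0,0,0,0,0,0,0],[0,0,0,0,0,0,0],[0,0,0,0,0,25,0],[0,0,0,0,0,12,0],[0,0,0,0,0,6,0],[0,0,0,0,0,0,0],[0,0,0,0,0,0,0]]}}

```text
t: 35.7
tcp_pos: [649.4, -165.3, 130.5]
eef_rot: [[-1.0, 0.001, 0.001], [0.001, 1.0, -0.0], [-0.001, -0.0, -1.0]]
ft_force: [0.3, -0.3, -1.6]
width: 28.9
finger_force: 35.1
```

Request:
{"name": "move_arm", "arguments": {"targets": [[0,0,0,0,0,2,0],[0,0,0,0,0,1.5,0],[0,0,0,0,0,1,0],[0,0,0,0,0,1,0],[0,0,0,0,0,0,0],[0,0,0,0,0,0,0]]}}

```text
t: 36.45
tcp_pos: [648.9, -164.9, 124.5]
eef_rot: [[-1.0, 0.001, 0.0], [0.001, 1.0, 0.0], [-0.0, 0.0, -1.0]]
ft_force: [-0.3, 0.4, 0.5]
width: 28.5
finger_force: 35.3
```

Request:
{"name": "move_arm", "arguments": {"targets": [[0,0,0,0,0,0.5,0.4],[0,0,0,0,0,0,0.5],[0,0,0,0,0,0,0.55],[0,0,0,0,0,-5,0.55],[0,0,0,0,0,-40,0.55],[0,0,0,0,0,-20,0.55],[0,0,0,42.4,-37.4,0,0.5],[0,0,0,42.4,-37.4,0,0.5],[0,0,0,42.4,-37.4,0,0.5],[0,0,0,42.4,-37.4,0,0.5],[0,0,0,42.4,-37.4,0,0.5],[0,0,0,0,0,40,0.5],[0,0,0,0,0,20,0.5],[0,0,0,0,0,0,0.5],[0,0,0,0,0,0,0.5],[0,0,0,0,0,0,0.5]]}}

```text
t: 38.45
tcp_pos: [437.8, -352.5, 130.3]
eef_rot: [[-1.0, 0.0, 0.002], [0.0, 1.0, -0.002], [-0.002, -0.002, -1.0]]
ft_force: [0.2, 1.3, 1.2]
width: 43.0
finger_force: 0.0
```

```bash
python3 - <<'E'
from h import *
d=shot("wrist","w11")
print(arm.get_state()["tcp_pos"],arm.get_state()["width"])
hsv=cv2.cvtColor(d["bgr"],cv2.COLOR_BGR2HSV);print(hsv[215:235:5,280])
for c,s in brass(d,80):print(c,s,at(d,*c,25))
t=shot("top","t11")
a=np.hstack([cv2.resize(d["bgr"][130:330,180:400],(440,400)),cv2.resize(t["bgr"][130:220,215:296],(360,400),interpolation=cv2.INTER_CUBIC)]);cv2.imwrite("pics/c11.png",a)
E
```

```text
[ 437.71062873 -352.40618383  130.13589348] 42.41762717238634
[[ 18 162 179]
 [ 19 160 178]
 [ 19 163 182]
 [ 13 158 224]]
[368.9 223.5] [362 214  14  18 163] [ 448.3 -284.8   25. ]
```

View pics/c11.png

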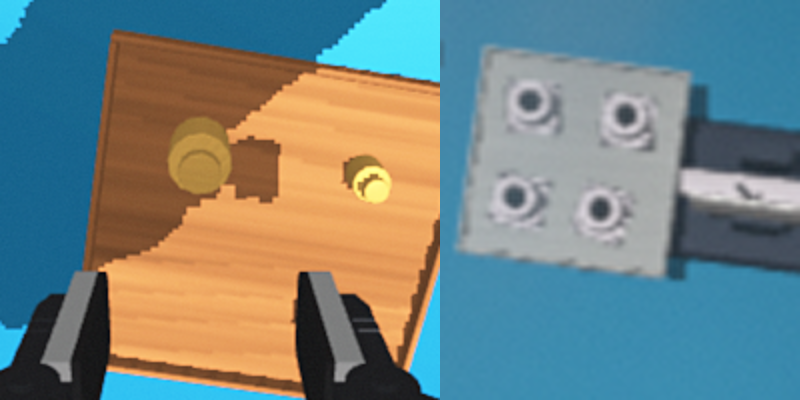

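Left: the 100 g knob is at (200,168), between the fingers. Right: all four housings are still on the pan.

Request:
{"name": "move_arm", "arguments": {"targets": [[0,0,0,2.7,0,40,0.42],[0,0,0,0,0,40,0.42],[0,0,0,0,0,25,0.42],[0,0,0,0,0,10,0.42],[0,0,0,0,0,4,0.42],[0,0,0,0,0,0,0.42],[0,0,0,0,0,0,0],[0,0,0,0,0,0,0],[0,0,0,0,0,0,0],[0,0,0,0,0,0,0]]}}

```text
t: 39.8
tcp_pos: [435.0, -352.8, 11.1]
eef_rot: [[-1.0, 0.001, 0.002], [0.001, 1.0, -0.002], [-0.002, -0.002, -1.0]]
ft_force: [-1.2, -0.4, 6.3]
width: 22.7
finger_force: 34.5
```

Request:
{"name": "move_arm", "arguments": {"targets": [[0,0,0,0,0,-20,0],[0,0,0,0,0,-50,0],[0,0,0,0,0,-50,0],[0,0,0,0,0,-41,0],[0,0,0,-36.4,37.4,0,0],[0,0,0,-36.4,37.4,0,0],[0,0,0,-36.4,37.4,0,0],[0,0,0,-36.4,37.4,0,0],[0,0,0,-36.4,37.4,0,0],[0,0,0,0,0,0,0],[0,0,0,0,0,0,0],[0,0,0,0,0,25,0],[0,0,0,0,0,15,0],[0,0,0,0,0,7,0],[0,0,0,0,0,2,0],[0,0,0,0,0,0,0],[0,0,0,0,0,0,0]]}}

```text
t: 41.92
tcp_pos: [616.7, -165.2, 122.6]
eef_rot: [[-1.0, 0.001, 0.001], [0.001, 1.0, -0.001], [-0.001, -0.001, -1.0]]
ft_force: [0.5, 0.1, -0.7]
width: 22.7
finger_force: 34.6
```

Request:
{"name": "move_arm", "arguments": {"targets": [[0,0,0,0,0,1.5,0],[0,0,0,0,0,1.5,0],[0,0,0,0,0,1,0],[0,0,0,0,0,0,0],[0,0,0,0,0,0,0]]}}

```text
t: 42.55
tcp_pos: [616.2, -164.9, 117.7]
eef_rot: [[-1.0, 0.001, 0.0], [0.001, 1.0, 0.0], [-0.0, 0.0, -1.0]]
ft_force: [-0.1, 0.4, -0.9]
width: 22.7
finger_force: 34.7
```

Request:
{"name": "move_arm", "arguments": {"targets": [[0,0,0,0,0,1,0],[0,0,0,0,0,1,0],[0,0,0,0,0,1,0],[0,0,0,0,0,0,0],[0,0,0,0,0,0,0]]}}

```text
t: 43.18
tcp_pos: [616.1, -164.9, 114.7]
eef_rot: [[-1.0, 0.001, -0.0], [0.001, 1.0, 0.0], [0.0, 0.0, -1.0]]
ft_force: [-0.4, 0.3, -0.1]
width: 22.5
finger_force: 34.7
```

Request:
{"name": "move_arm", "arguments": {"targets": [[0,0,0,0,0,0,0.32],[0,0,0,0,0,0,0.4],[0,0,0,0,0,0,0.42],[0,0,0,0,0,0,0.42],[0,0,0,0,0,-5,0.42],[0,0,0,0,0,-40,0.42],[0,0,0,0,0,-20,0.42],[0,0,0,40,-35,0,0.42],[0,0,0,40,-35,0,0.42],[0,0,0,40,-35,0,0.42],[0,0,0,0,-35,0,0.42],[0,0,0,0,0,20,0.42],[0,0,0,0,0,20,0.42],[0,0,0,0,0,0,0.42],[0,0,0,0,0,0,0.42],[0,0,0,0,0,0,0.42]]}}

```text
t: 45.18
tcp_pos: [496.9, -305.2, 141.0]
eef_rot: [[-1.0, 0.0, 0.002], [0.0, 1.0, -0.001], [-0.002, -0.001, -1.0]]
ft_force: [0.3, 0.1, 0.0]
width: 36.0
finger_force: 0.0
```

```bash
python3 - <<'E'
from h import *
d=shot("wrist","w12")
print(arm.get_state()["tcp_pos"],arm.get_state()["width"])
for c,s in brass(d,80):print(c,s,at(d,*c,25))
t=shot("scene","s12")
a=np.hstack([cv2.resize(d["bgr"],(400,300)),cv2.resize(t["bgr"][160:290,240:390],(400,346),interpolation=cv2.INTER_CUBIC)[:300]]);
a=cv2.resize(t["bgr"][165:290,245:385],(784,700),interpolation=cv2.INTER_CUBIC)[:600];cv2.imwrite("pics/c12.png",a)
E
```

```text
[ 496.81150352 -305.20939498  140.92277727] 35.744402920256704
```

View pics/c12.png

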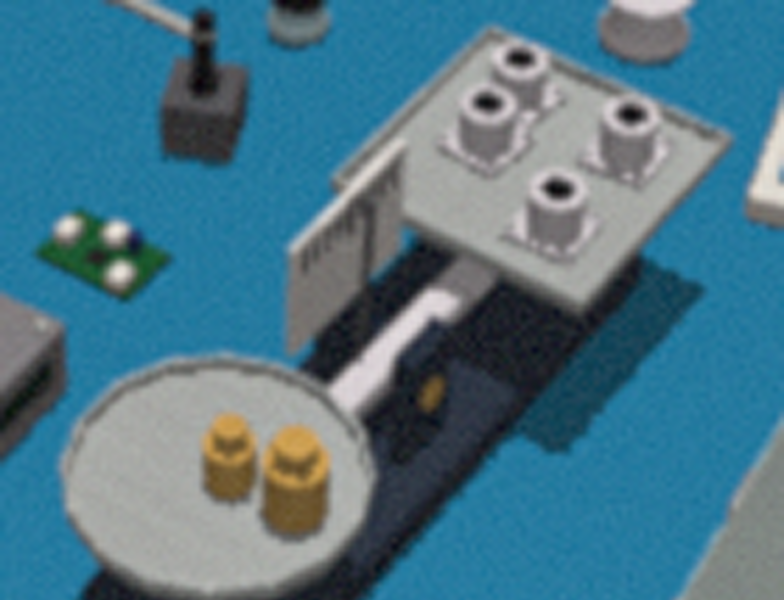

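The crop shows both weights upright on the round pan and four housings on the square pan. The pointer top is at about (365,210), on the square-pan side of the plate's middle, so the square pan is still the heavier one.

```bash
cat >> h.py <<'E'
def tilt(d,ref="pics/scene0.png",n=3):
    "beam tilt from the pans' vertical image shift against the level picture"
    a=cv2.cvtColor(cv2.imread(ref),cv2.COLOR_BGR2GRAY).astype(np.float32);b=cv2.cvtColor(d["bgr"],cv2.COLOR_BGR2GRAY).astype(np.float32)
    out=[]
    for nm,(x0,x1,y0,y1),p,sg in(("sqR",(352,380,178,205),(575,30,95),1),("sqB",(335,362,196,226),(570,20,95),1),("rdL",(251,285,240,280),(590,-220,95),-1),("rdB",(265,310,255,280),(640,-220,95),-1)):
        m=cv2.getGaussianKernel(5,1) ; w=np.eye(2,3,dtype=np.float32)
        try: cc,w=cv2.findTransformECC(a[y0:y1,x0:x1],b[y0:y1,x0:x1],w,cv2.MOTION_TRANSLATION,(3,200,1e-5),None,3)
        except cv2.error as e: out.append((nm,"fail"));continue
        k=px(d,np.array(p)+[0,0,10])-px(d,p)
        dz=w[1,2]/k[1]*10; out.append((nm,w[:,2].round(2),round(float(dz),1),"tilt",round(float(sg*dz/130),3),round(cc,3)))
    return out
E
python3 - <<'E'
from h import *
d=shot("scene")
for o in tilt(d):print(*o)
t=shot("top")
print(px(d,(645,90,92)),px(d,(614,-166,92)))
# discs by triangulation scene/top
for (u,v) in((520,58),(487,103),(631,115),(557,188)):
    print((u/5.6+245,v/5.6+165))
E
```

```text
sqR [1.19 0.45] -1.7 tilt -0.013 0.78
sqB [-0.33  1.93] -7.4 tilt -0.057 0.945
rdL [-0.48 -1.14] 4.2 tilt -0.032 0.964
rdB [-0.3 -0.5] 1.9 tilt -0.015 0.914
[339.3 193.7] [283.2 251.4]
(337.8571428571429, 175.35714285714286)
(331.9642857142857, 183.39285714285714)
(357.67857142857144, 185.53571428571428)
(344.4642857142857, 198.57142857142858)
```

Request:
{"name": "move_arm", "arguments": {"targets": [[0,0,0,0,0,-45,0.42],[0,0,0,0,0,-44,0.42],[0,0,0,-30.5,44.5,0,0.42],[0,0,0,-30.5,44.5,0,0.42],[0,0,0,-30.5,44.5,0,0.42],[0,0,0,-30.5,44.5,0,0.42],[0,0,0,-30.5,44.5,0,0.42],[0,0,0,-30.5,44.5,0,0.42],[0,0,0,0,0,0,0.42],[0,0,0,0,0,0,0.42],[0,0,0,0,0,0,0.42]]}}

```text
t: 46.75
tcp_pos: [678.6, -39.1, 228.8]
eef_rot: [[-1.0, 0.002, -0.0], [0.002, 1.0, -0.0], [0.0, -0.0, -1.0]]
ft_force: [-0.7, 0.3, -0.4]
width: 36.1
finger_force: 0.0
```

```bash
cat >> h.py <<'E'
def save(d,n): np.savez(f"pics/{n}.npz",**{k:d[k] for k in("bgr","R","o","K")})
E
python3 - <<'E'
from h import *
d=shot("wrist","w13");save(d,"w13");print(arm.get_state()["tcp_pos"])
E
```

```text
[678.65370607 -39.23018138 228.88148827]
```

Request:
{"name": "move_arm", "arguments": {"targets": [[0,0,0,40,0,0,0.42],[0,0,0,40,0,0,0.42],[0,0,0,40,0,0,0.42],[0,0,0,0,0,0,0.42],[0,0,0,0,0,0,0.42],[0,0,0,0,0,0,0.42]]}}

```text
t: 47.55
tcp_pos: [560.5, -38.4, 229.1]
eef_rot: [[-1.0, 0.001, 0.001], [0.001, 1.0, -0.0], [-0.001, -0.0, -1.0]]
ft_force: [0.1, 0.4, -0.5]
width: 35.5
finger_force: 0.0
```

```bash
python3 - <<'E'
from h import *
d=shot("wrist","w14");save(d,"w14");print(arm.get_state()["tcp_pos"])
a=cv2.imread("pics/w13.png");cv2.imwrite("pics/c14.png",np.hstack([cv2.resize(a,(400,300)),cv2.resize(d["bgr"],(400,300))]))
E
```

```text
[560.40296133 -38.28087572 228.92787396]
```

View pics/c14.png

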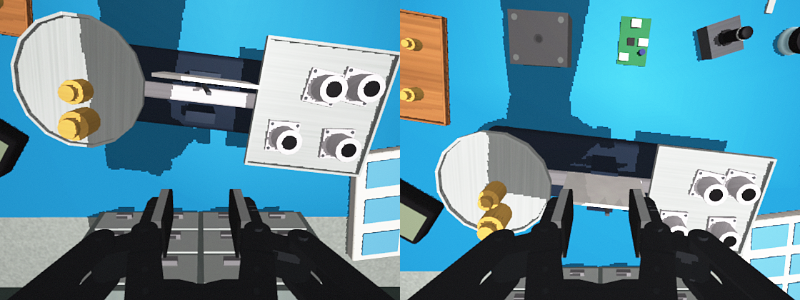

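Both halves show both pans, each loaded and not touched. The discs are at about (334,90), (370,88), (289,142), (349,149) on the left and (318,187), (351,187), (335,227) on the right (offset by 400).

```bash
cat >> h.py <<'E'
def load(n): return dict(np.load(f"pics/{n}.npz"))
def discs(d):
    g=cv2.cvtColor(d["bgr"],cv2.COLOR_BGR2GRAY)
    return [(c,a) for c,a,w in blobs(d,g<70,150,1500) if max(w)<1.5*min(w) and a>0.65*w[0]*w[1]]
E
python3 - <<'E'
from h import *
A,B=load("w13"),load("w14")
for d in(A,B):
    for q in discs(d): print(q[0],q[1],at(d,*q[0],115))
    hsv=cv2.cvtColor(d["bgr"],cv2.COLOR_BGR2HSV);m=((hsv[...,1]<45)&(hsv[...,2]>90)).astype(np.uint8)
    m[:,:]=cv2.morphologyEx(m,cv2.MORPH_OPEN,np.ones((5,5)))
    for c in cv2.findContours(m,cv2.RETR_EXTERNAL,cv2.CHAIN_APPROX_NONE)[0]:
        if cv2.contourArea(c)>8000:
            h=cv2.convexHull(c);print(" c",cv2.contourArea(c),cv2.boundingRect(c),[np.round(v,1) for v in cv2.fitEllipse(h)],cv2.approxPolyDP(h,8,True)[:,0].tolist())
E
```

```text
[520.3 123.8] 379 [616.3 133.3 115. ]
[467.4 124.9] 381 [617.   95.6 115. ]
[404.9 199.3] 304 [672.5  57.1 115. ]
[487.7 210.2] 296 [681.5 122.2 115. ]
 c 8527.5 (0, 305, 125, 98) [array([ 45.9, 334.1]), array([103.2, 186.8]), np.float64(52.7)] [[123, 305], [114, 336], [30, 402], [0, 402], [0, 305]]
 c 9101.0 (429, 206, 131, 196) [array([574.5, 308.5]), array([195.2, 300.6]), np.float64(105.6)] [[559, 206], [559, 401], [530, 401], [448, 336], [429, 304], [513, 210]]
 c 30626.5 (212, 50, 343, 195) [array([408.4, 145.1]), array([195. , 413.2]), np.float64(93.4)] [[212, 102], [375, 50], [554, 72], [500, 235], [482, 244], [343, 225]]
 c 22788.5 (24, 17, 177, 189) [array([110.5, 111.6]), array([170.7, 197.9]), np.float64(144.3)] [[49, 28], [82, 17], [130, 24], [188, 73], [199, 148], [160, 197], [123, 205], [73, 192], [29, 146], [24, 89]]
[483.2  45.6] 300 [447.3  98.  115. ]
[218.  265.7] 193 [611.3 -88.9 115. ]
[442.  272.8] 245 [618.   95.7 115. ]
[487.9 272.3] 242 [617.5 133.5 115. ]
 c 42748.0 (49, 183, 511, 225) [array([332.9, 290.6]), array([229.4, 580.6]), np.float64(100.0)] [[49, 239], [81, 193], [114, 183], [525, 222], [559, 295], [559, 393], [537, 407], [102, 320], [60, 284]]
```

```bash
python3 - <<'E'
from h import *
A,B=load("w13"),load("w14")
print(tri(A,(520.3,123.8),B,(487.9,272.3)),tri(A,(467.4,124.9),B,(442,272.8)))
def knobs(d,box):
    x0,x1,y0,y1=box;h=cv2.cvtColor(d["bgr"],cv2.COLOR_BGR2HSV)[y0:y1,x0:x1]
    m=((h[...,0]>10)&(h[...,0]<35)&(h[...,1]>90)).astype(np.uint8)
    for c in cv2.findContours(m,cv2.RETR_EXTERNAL,cv2.CHAIN_APPROX_NONE)[0]:
        if cv2.contourArea(c)>50:print(cv2.boundingRect(c),cv2.contourArea(c),(x0,y0))
    g=cv2.GaussianBlur(cv2.cvtColor(d["bgr"],cv2.COLOR_BGR2GRAY)[y0:y1,x0:x1],(0,0),1)
    c=cv2.HoughCircles(cv2.resize(g,None,fx=4,fy=4,interpolation=cv2.INTER_CUBIC),cv2.HOUGH_GRADIENT,1,20,param1=80,param2=18,minRadius=16,maxRadius=90)
    print(None if c is None else (c[0]/4+[x0,y0,0]).round(1).tolist()[:8])
knobs(A,(70,140,95,205));knobs(B,(90,170,240,345))
E
```

```text
[616.1 131.7 117.5] [616.9  94.6 117. ]
(10, 55, 60, 47) 2011.5 (70, 95)
(11, 16, 50, 35) 1313.5 (70, 95)
[[98.6, 183.9, 19.5], [94.6, 133.4, 22.1], [91.4, 183.9, 15.9], [101.1, 127.9, 14.4], [95.1, 178.6, 10.5], [115.9, 130.9, 12.6], [103.4, 175.9, 21.8], [89.4, 132.9, 14.0]]
(18, 13, 49, 84) 2543.0 (90, 240)
[[138.1, 302.1, 19.3], [125.1, 322.1, 19.0], [143.1, 298.6, 13.4], [122.1, 327.6, 18.2], [124.4, 316.4, 13.2], [136.1, 307.4, 16.0], [115.6, 326.6, 8.3], [137.4, 296.6, 20.1]]
```

```bash
cat > rim.py <<'E'
from h import *
from scipy.optimize import brentq
def pts(d,z,c0,arc):
    "outer edge of bright steel found along radii from the pan's rough centre"
    hsv=cv2.cvtColor(d["bgr"],cv2.COLOR_BGR2HSV)[...,1].astype(np.float32);out=[]
    for a in np.radians(np.arange(*arc,2)):
        r=np.arange(56,76,.25);P=np.array([px2(d,(c0[0]+q*np.cos(a),c0[1]+q*np.sin(a),z)) for q in r],np.float32)
        s=cv2.remap(hsv,P[:,0].reshape(1,-1),P[:,1].reshape(1,-1),cv2.INTER_LINEAR)[0]
        k=np.where(s>90)[0]
        if len(k) and k[0]>0: out.append(P[k[0]])
    return np.array(out)
def px2(d,p):
    c=d["K"]@d["R"].T@(np.array(p,float)-d["o"]);return c[:2]/c[2]
def circ(d,uv,z):
    w=np.array([at(d,u,v,z)[:2] for u,v in uv])
    for _ in range(4):
        A=np.c_[2*w,np.ones(len(w))];s=np.linalg.lstsq(A,(w**2).sum(1),rcond=None)[0];r=np.sqrt(s[2]+s[0]**2+s[1]**2)
        e=np.abs(np.hypot(*(w-s[:2]).T)-r);w=w[e<max(.8,2*np.median(e))]
    return s[:2],r,len(w)
E
python3 - <<'E'
from rim import *
A,B=load("w13"),load("w14")
for arc in((100,420),(-170,10),(150,360)):
  ua=pts(A,98,(614,-166),arc);ub=pts(B,98,(614,-166),arc)
  for z in(90,95,100,105,110):
    a,b=circ(A,ua,z),circ(B,ub,z);print(arc,z,a[0].round(1),a[1].round(1),a[2],b[0].round(1),b[1].round(1),b[2])
E
```

```text
(100, 420) 90 [ 614.1 -172.1] 71.6 108 [ 619.5 -170.5] 73.2 85
(100, 420) 95 [ 613.9 -169.6] 70.3 109 [ 617.  -168.1] 71.9 87
(100, 420) 100 [ 613.5 -167.3] 69.0 109 [ 614.4 -165.8] 70.6 85
(100, 420) 105 [ 613.2 -164.9] 67.8 110 [ 611.9 -163.4] 69.3 84
(100, 420) 110 [ 612.8 -162.5] 66.5 111 [ 609.4 -161. ] 68.0 87
(-170, 10) 90 [ 614.2 -172.3] 71.4 71 [ 620.8 -172.1] 71.8 68
(-170, 10) 95 [ 613.9 -169.9] 70.1 70 [ 618.2 -169.7] 70.5 69
(-170, 10) 100 [ 613.5 -167.6] 68.9 71 [ 615.7 -167.3] 69.2 69
(-170, 10) 105 [ 613.2 -165.2] 67.6 71 [ 613.1 -164.9] 68.0 69
(-170, 10) 110 [ 612.9 -162.8] 66.3 71 [ 610.6 -162.5] 66.7 69
(150, 360) 90 [ 614.1 -172.5] 71.2 85 [ 620.8 -169.4] 74.0 63
(150, 360) 95 [ 613.8 -170.1] 70.0 84 [ 618.4 -167.1] 72.8 63
(150, 360) 100 [ 613.5 -167.7] 68.7 85 [ 615.8 -164.7] 71.5 63
(150, 360) 105 [ 613.2 -165.3] 67.4 85 [ 613.3 -162.3] 70.2 63
(150, 360) 110 [ 612.8 -162.9] 66.2 85 [ 610.7 -160. ] 68.8 65
```

Request:
{"name": "move_arm", "arguments": {"targets": [[0,0,0,18.7,-41.1,0,0.35],[0,0,0,18.7,-41.1,0,0.35],[0,0,0,18.7,-41.1,0,0.35],[0,0,0,18.7,-41.1,0,0.35],[0,0,0,18.7,-41.1,0,0.35],[0,0,0,18.7,-41.1,0,0.35],[0,0,0,0,0,50,0.35],[0,0,0,0,0,45,0.35],[0,0,0,0,0,0,0.35],[0,0,0,0,0,0,0.35],[0,0,0,0,0,0,0.35]]}}

```text
t: 48.98
tcp_pos: [448.8, -285.7, 136.2]
eef_rot: [[-1.0, 0.0, 0.004], [0.0, 1.0, -0.003], [-0.004, -0.003, -1.0]]
ft_force: [0.6, 0.5, 0.4]
width: 30.0
finger_force: 0.0
```

```bash
python3 - <<'E'
from h import *
d=shot("wrist","w15");print(arm.get_state()["tcp_pos"],arm.get_state()["width"])
for c,s in brass(d,40):print(c,s,at(d,*c,26))
h=cv2.cvtColor(d["bgr"],cv2.COLOR_BGR2HSV);print(h[195:245:6,280].tolist())
print(px(d,(447,-286,28)))
E
```

```text
[ 448.57676564 -285.51535879  136.04716877] 29.670337453274595
[260.7 282.8] [250 272  23  22 322] [ 513.6 -301.5   26. ]
[[19, 164, 157], [18, 164, 166], [19, 165, 181], [20, 163, 180], [12, 160, 134], [12, 160, 116], [15, 152, 238], [15, 153, 233], [13, 155, 229]]
[279.4 206.6]
```

```bash
python3 - <<'E'
from h import *
d=shot("wrist");h=cv2.cvtColor(d["bgr"],cv2.COLOR_BGR2HSV)
m=(h[...,0]>=17)&(h[...,0]<=33)&(h[...,1]>100);m[:,:230]=0;m[:,330:]=0
for c,a,w in blobs(d,m,60):print(c,a,w,at(d,*c,18))
for v in range(186,224,2):print(v,h[v,264:300:3,0].tolist(),h[v,264:300:3,2].tolist())
E
```

```text
[310.5 177.4] 99 [34  7] [ 426.6 -262.2   18. ]
[278.7 203.5] 337 [19 22] [ 447.5 -286.5   18. ]
[261.1 277.8] 599 [23 33] [ 513.2 -301.4   18. ]
186 [12, 12, 13, 12, 13, 13, 13, 15, 15, 15, 16, 15] [141, 142, 142, 143, 139, 135, 201, 244, 243, 244, 243, 242]
188 [13, 12, 12, 12, 13, 13, 16, 16, 16, 15, 15, 15] [137, 137, 140, 140, 139, 208, 249, 245, 244, 243, 243, 243]
190 [13, 12, 13, 13, 13, 16, 16, 16, 16, 16, 16, 16] [131, 138, 136, 139, 178, 251, 246, 244, 245, 245, 244, 245]
192 [13, 13, 12, 12, 15, 16, 14, 15, 16, 16, 16, 16] [127, 124, 128, 131, 186, 189, 233, 245, 243, 244, 244, 244]
194 [13, 12, 13, 16, 19, 19, 19, 15, 15, 15, 16, 16] [124, 126, 126, 135, 144, 158, 158, 219, 242, 242, 247, 250]
196 [13, 12, 12, 19, 18, 18, 18, 19, 15, 15, 12, 11] [130, 126, 128, 144, 148, 154, 151, 162, 243, 246, 111, 119]
198 [13, 13, 14, 18, 19, 30, 30, 18, 15, 13, 12, 13] [126, 126, 127, 149, 188, 255, 255, 184, 160, 111, 124, 129]
200 [13, 12, 17, 19, 19, 23, 29, 28, 15, 13, 13, 13] [142, 139, 135, 186, 183, 255, 255, 255, 155, 124, 127, 127]
202 [12, 12, 18, 19, 19, 18, 19, 19, 17, 1
[... 511 characters left out ...]
, 141, 144, 141]
212 [13, 13, 13, 18, 19, 19, 19, 16, 12, 13, 12, 12] [139, 138, 137, 170, 180, 180, 182, 152, 142, 145, 142, 144]
214 [13, 12, 12, 12, 17, 19, 16, 12, 13, 12, 13, 12] [142, 143, 139, 137, 159, 170, 152, 133, 137, 138, 139, 141]
216 [13, 13, 12, 12, 12, 12, 12, 13, 12, 12, 13, 12] [134, 137, 138, 142, 140, 139, 141, 138, 140, 134, 132, 132]
218 [12, 13, 12, 13, 13, 12, 12, 12, 12, 12, 12, 13] [129, 130, 132, 132, 136, 140, 142, 137, 144, 144, 143, 140]
220 [12, 12, 13, 12, 12, 13, 13, 13, 13, 13, 12, 12] [128, 131, 129, 131, 130, 126, 130, 134, 133, 139, 140, 143]
222 [12, 13, 13, 12, 12, 12, 12, 13, 13, 12, 13, 13] [128, 127, 129, 128, 127, 129, 129, 123, 160, 130, 130, 130]
```

Request:
{"name": "move_arm", "arguments": {"targets": [[0,0,0,1.5,-0.8,50,0.35],[0,0,0,0,0,45,0.35],[0,0,0,0,0,22,0.35],[0,0,0,0,0,9,0.35],[0,0,0,0,0,4,0.35],[0,0,0,0,0,0,0.35],[0,0,0,0,0,0,0],[0,0,0,0,0,0,0],[0,0,0,0,0,0,0],[0,0,0,0,0,0,0]]}}

```text
t: 50.32
tcp_pos: [446.8, -285.9, 5.4]
eef_rot: [[-1.0, 0.001, 0.003], [0.001, 1.0, -0.001], [-0.003, -0.001, -1.0]]
ft_force: [-0.7, 1.0, 6.1]
width: 13.1
finger_force: 35.8
```

Request:
{"name": "move_arm", "arguments": {"targets": [[0,0,0,0,0,-20,0],[0,0,0,0,0,-50,0],[0,0,0,0,0,-50,0],[0,0,0,0,0,-50,0],[0,0,0,-33.3,30,0,0],[0,0,0,-33.3,30,0,0],[0,0,0,-33.3,30,0,0],[0,0,0,-33.3,30,0,0],[0,0,0,0,0,0,0],[0,0,0,0,0,0,0],[0,0,0,0,0,40,0],[0,0,0,0,0,20,0],[0,0,0,0,0,8,0],[0,0,0,0,0,3,0],[0,0,0,0,0,2,0],[0,0,0,0,0,1,0],[0,0,0,0,0,0,0],[0,0,0,0,0,0,0]]}}

```text
t: 52.58
tcp_pos: [578.9, -165.3, 100.1]
eef_rot: [[-1.0, 0.001, 0.001], [0.001, 1.0, -0.0], [-0.001, -0.0, -1.0]]
ft_force: [-0.6, -0.3, 0.0]
width: 13.2
finger_force: 34.2
```

Request:
{"name": "move_arm", "arguments": {"targets": [[0,0,0,0,0,2,0],[0,0,0,0,0,2,0],[0,0,0,0,0,1.5,0],[0,0,0,0,0,1,0],[0,0,0,0,0,0,0],[0,0,0,0,0,0,0],[0,0,0,0,0,0,0.22],[0,0,0,0,0,0,0.3],[0,0,0,0,0,0,0.35],[0,0,0,0,0,0,0.35],[0,0,0,0,0,-3,0.35],[0,0,0,0,0,-5,0.35],[0,0,0,0,0,-30,0.35],[0,0,0,0,0,-50,0.35],[0,0,0,0,0,-47,0.35],[0,0,0,-33,42,0,0.35],[0,0,0,-34,42,0,0.35],[0,0,0,-33,43,0,0.35],[0,0,0,0,0,0,0.35],[0,0,0,0,0,0,0.35]]}}

```text
t: 55.08
tcp_pos: [678.5, -38.4, 228.3]
eef_rot: [[-1.0, 0.0, -0.001], [0.0, 1.0, -0.0], [0.001, -0.0, -1.0]]
ft_force: [0.1, 0.3, 0.2]
width: 29.9
finger_force: 0.0
```

Request:
{"name": "move_arm", "arguments": {"targets": [[0,0,0,0,0,0,0.42],[0,0,0,0,0,0,0.42],[0,0,0,0,0,0,0.42],[0,0,0,0,0,0,0.42],[0,0,0,0,0,0,0.42]]}}

```text
t: 55.7
tcp_pos: [678.7, -38.5, 228.2]
eef_rot: [[-1.0, 0.001, -0.0], [0.001, 1.0, 0.0], [0.0, 0.0, -1.0]]
ft_force: [-0.4, -0.2, -0.3]
width: 36.1
finger_force: 0.0
```

```bash
python3 - <<'E'
from h import *
d=shot("wrist","w16");save(d,"w16");print(arm.get_state()["tcp_pos"])
E
```

```text
[678.74593489 -38.44002131 228.22883633]
```

Request:
{"name": "move_arm", "arguments": {"targets": [[0,0,0,40,0,0,0.42],[0,0,0,40,0,0,0.42],[0,0,0,40,0,0,0.42],[0,0,0,0,0,0,0.42],[0,0,0,0,0,0,0.42],[0,0,0,0,0,0,0.42]]}}

```text
t: 56.5
tcp_pos: [560.1, -38.4, 228.5]
eef_rot: [[-1.0, 0.001, 0.001], [0.001, 1.0, -0.0], [-0.001, -0.0, -1.0]]
ft_force: [0.1, -1.1, 0.1]
width: 35.6
finger_force: 0.0
```

```bash
python3 - <<'E'
from rim import *
d=shot("wrist","w17");save(d,"w17");print(arm.get_state()["tcp_pos"])
s=shot("scene","s17")
print("ECC vs level");[print(*o) for o in tilt(s)]
print("ECC vs before");[print(*o) for o in tilt(s,"pics/s12.png")]
A,B=load("w16"),load("w17")
for q in (A,B):
    for c,a in discs(q):print(c,a,at(q,*c,118))
    for c,st in brass(q,60):print(" brass",c,st)
arc=(-170,10);ua=pts(A,98,(614,-166),arc);ub=pts(B,98,(614,-166),arc)
for z in(85,90,95,100,105):
    a,b=circ(A,ua,z),circ(B,ub,z);print(z,a[0].round(1),a[1].round(1),a[2],b[0].round(1),b[1].round(1),b[2])
E
```

```text
[560.01924072 -38.42444604 228.40480149]
ECC vs level
sqR [ 0.88 -0.66] 2.5 tilt 0.02 0.798
sqB [-0.17  0.48] -1.9 tilt -0.014 0.959
rdL [0.31 1.71] -6.3 tilt 0.049 0.848
rdB [-0.29  1.11] -4.3 tilt 0.033 0.941
ECC vs before
sqR [ 0.15 -1.67] 6.4 tilt 0.049 0.979
sqB [ 0.17 -1.71] 6.6 tilt 0.051 0.993
rdL [0.36 2.75] -10.2 tilt 0.078 0.881
rdB [-0.15  1.68] -6.4 tilt 0.05 0.996
[471.7 125.7] 404 [617.2  97.4 118. ]
[526.  124.8] 404 [616.6 135.6 118. ]
[407.3 202. ] 317 [673.6  58.4 118. ]
[492.2 213.2] 313 [682.6 124.5 118. ]
 brass [93.9 69.9] [ 88  64  13  13 138]
 brass [101.3 127.7] [ 85 111  35  34 694]
 brass [ 97.8 174. ] [ 85 155  29  39 709]
[483.7  46. ] 300 [447.5  96.5 118. ]
[492.7 277. ] 257 [619.4 135.9 118. ]
[445.7 277.7] 256 [620.   97.6 118. ]
 brass [ 13.5 132.4] [  5 124  15  19 109]
 brass [  3.8 133.7] [  0 127  10  13 102]
 brass [131.  307.7] [112 300  35  21 295]
 brass [121.1 321.4] [112 314  22  18 270]
85 [ 614.1 -171.6] 70.9 73 [ 619.9 -171.2] 71.2 64
90 [ 613.8 -169.2] 69.7 74 [ 617.4 -168.8] 70.0 64
95 [ 613.5 -166.9] 68.4 74 [ 614.9 -166.5] 68.7 65
100 [ 613.2 -164.5] 67.2 74 [ 612.3 -164.2] 67.5 66
105 [ 612.8 -162.2] 65.9 74 [ 609.8 -161.8] 66.2 67
```

```bash
python3 - <<'E'
from h import *
A,B=load("w16"),load("w17")
print(tri(A,(526,124.8),B,(492.7,277)),tri(A,(471.7,125.7),B,(445.7,277.7)))
# single-view: spacing of the two touching-range discs and of four discs, pattern scale A(before)/A(after) 
p0=np.array([[520.3,123.8],[467.4,124.9],[404.9,199.3],[487.7,210.2]]);p1=np.array([[526,124.8],[471.7,125.7],[407.3,202],[492.2,213.2]])
f=lambda p:np.linalg.norm(p-p.mean(0));print(f(p1)/f(p0))
E
```

```text
[616.2 131.9 123.7] [616.7  94.4 123.8]
1.0261563875135191
```

Request:
{"name": "move_arm", "arguments": {"targets": [[0,0,0,38,-25,0,0.4],[0,0,0,38,-25,0,0.4],[0,0,0,38,-24,20,0.4],[0,0,0,0,0,18,0.4],[0,0,0,0,0,0,0.4],[0,0,0,0,0,0,0.4],[0,0,0,0,0,0,0.4]]}}

```text
t: 57.48
tcp_pos: [446.0, -112.3, 191.2]
eef_rot: [[-1.0, 0.0, 0.002], [0.0, 1.0, -0.001], [-0.002, -0.001, -1.0]]
ft_force: [0.0, -0.3, 0.8]
width: 34.4
finger_force: 0.0
```

```bash
cat >> h.py <<'E'
def hole(d,z=45,p=(446,-112)):
    u,v=px(d,(*p,z)).astype(int);g=cv2.cvtColor(d["bgr"],cv2.COLOR_BGR2GRAY)
    w=g[v-25:v+25,u-25:u+25];lo=np.percentile(w,60)*0.65
    return [(c+[u-25,v-25],a,at(d,*(c+[u-25,v-25]),z)) for c,a,_ in blobs(d,w<lo,15)]
E
python3 - <<'E'
from h import *
d=shot("wrist","w18");save(d,"w18");print(arm.get_state()["tcp_pos"])
for o in hole(d):print(*o)
E
```

```text
[ 445.82924383 -112.2751901   191.06222159]
[277.2 204.2] 1429 [ 454.2 -114.5   45. ]
```

Request:
{"name": "move_arm", "arguments": {"targets": [[0,0,0,1,45,0,0.4],[0,0,0,1,45,0,0.4],[0,0,0,1,45,0,0.4],[0,0,0,1,45,0,0.4],[0,0,0,0,45,0,0.4],[0,0,0,0,0,0,0.4],[0,0,0,0,0,0,0.4],[0,0,0,0,0,0,0.4]]}}

```text
t: 58.52
tcp_pos: [441.1, 112.0, 190.3]
eef_rot: [[-1.0, 0.002, 0.0], [0.002, 1.0, -0.0], [-0.0, -0.0, -1.0]]
ft_force: [0.2, 0.2, 0.4]
width: 34.3
finger_force: 0.0
```

```bash
python3 - <<'E'
from h import *
d=shot("wrist","w19");save(d,"w19");print(arm.get_state()["tcp_pos"])
g=cv2.cvtColor(d["bgr"],cv2.COLOR_BGR2GRAY);print(px(d,(442,113,83)),px(d,(442,113,34)))
for T in(30,45,60,80,100,120):
    for c,a,w in blobs(d,g[:320]<T,80,8000):
        if abs(c[0]-280)<60 and abs(c[1]-215)<70: print(T,c,a,w,at(d,*c,83))
print(g[150:290:7,240:330:6])
E
```

```text
[441.07178702 111.90116775 190.31348449]
[280.8 210.7] [280.8 193.2]
30 [285.1 195.7] 196 [19 15] [430.2 116.2  83. ]
30 [285.2 211.3] 207 [16 17] [442.5 116.3  83. ]
45 [284.7 194.8] 244 [21 18] [429.5 115.9  83. ]
45 [285.2 211.2] 215 [16 17] [442.4 116.3  83. ]
60 [278.1 170.1] 254 [43 19] [410.8 111.1  83. ]
60 [284.8 194.5] 293 [22 19] [429.3 116.   83. ]
60 [285.2 211.2] 226 [18 17] [442.4 116.3  83. ]
80 [282.2 195.3] 1516 [60 60] [429.9 114.1  83. ]
[[165 164 162 164 165 165 165 162 164 165 164 166 165 167 164]
 [165 166 163 164 163 165 162 165 163 166 161 165 164 163 165]
 [147 165 165 164 164 163 163 171  49  52 150 163 162 163 161]
 [ 82  83 172 166  90  53  57  52 108 140 145 164 162 164 164]
 [ 85  82  85  50  81 142 140 144 136 141 139 162 163 161 161]
 [ 82  84  85  72 105 138 141 126 139 138 140 156 164 161 163]
 [ 83  84  87  82  72  65  20  14  19  27  54 144 163 163 161]
 [ 85  84  83  82  69  68  20  12  17  23  67  67 163 159 162]
 [ 84  84  83  84  83  68  60  21  27 123  70  62 158 163 161]
 [ 84  83  85  85  79  63  72  20  21  47 132 165 162 160 159]
 [ 81  83  81  84 163 100 160 154 116 163 162 160 159 160 161]
 [ 79  82  76 160 161 161 157 160 164 161 161 161 161 162 162]
 [ 86  80 158 160 160 160 159 160 160 159 157 160 159 162 161]
 [ 80 117 158 156 157 159 160 158 158 159 158 159 159 157 159]
 [159 161 159 158 160 159 159 158 160 160 159 158 161 158 157]
 [159 160 156 159 158 157 159 156 160 158 160 158 158 158 159]
 [158 158 157 161 158 159 158 158 159 160 158 159 157 156 160]
 [ 27 156 156 159 157 159 158 160 158 157 157 157 157 146  37]
 [ 24 157 156 155 156 157 158 156 156 159 158 158 156 128  24]
 [ 23 156 158 157 155 157 159 156 156 157 158 157 158 120  22]]
```

```bash
python3 - <<'E'
from h import *
d=load("w18");g=cv2.cvtColor(d["bgr"],cv2.COLOR_BGR2GRAY);u,v=px(d,(446,-112,45)).astype(int);print(u,v)
for T in(15,20,25,30,40,50,60,70,80):
    for c,a,w in blobs(d,g<T,20,400):
        if abs(c[0]-u)<25 and abs(c[1]-v)<25: print(T,c,a,w,at(d,*c,45))
print(g[v-18:v+18:3,u-21:u+21:3])
e=load("w19");print(at(e,284.8,194.7,37),at(e,285.2,211.2,83))
E
```

```text
280 195
[[218 219 219 220 220 220 221 217 221 222 223 221 223 222]
 [227 219 218 219 219 219 220 219 219 220 222 222 220 221]
 [101 228 219 217 218 217 217 220 219 220 219 222 222 219]
 [107  90 224 219 219 217 219 219 219 218 221 219 220 222]
 [107 103  82 228 226 224 219 196 212 221 220 221 219 220]
 [106 108 107 105 100 193 114  78 105 202 219 211 192 222]
 [108 107 106 104 109 100  79  86  75 173  91  99 103  92]
 [106 109 107 108 107 101  96  88  94 102 105 104 106 109]
 [107 107 106 105 105 106 103 104 104 104 103 107 108 107]
 [106 105 107 107 108 106 110 110 108 107 107 105 109 106]
 [105 106 108 107 107 106 106 106 106 107 106 105 106 106]
 [104 107 107 106 105 106 107 107 107 107 106 107 108 108]]
[442.5 116.5  37. ] [442.4 116.3  83. ]
```

```bash
python3 - <<'E'
from h import *
d=load("w18");g=cv2.cvtColor(d["bgr"],cv2.COLOR_BGR2GRAY)
np.set_printoptions(linewidth=200)
print(g[186:206,270:294])
d=load("w14");g=cv2.cvtColor(d["bgr"],cv2.COLOR_BGR2GRAY);u,v=px(d,(446,-112,45)).astype(int);print(u,v);print(g[v-10:v+10,u-12:u+12])
E
```

```text
[[217 219 217 218 217 217 217 219 219 219 219 219 221 219 220 220 218 220 221 221 220 219 219 219]
 [218 218 218 219 219 218 220 218 218 220 222 222 220 218 220 219 220 219 220 217 220 218 221 220]
 [220 218 219 219 217 216 219 222 224 221 219 224 226 225 220 221 219 219 219 219 220 220 219 222]
 [227 226 226 223 224 223 222 219 203 191 196 195 195 212 223 222 221 220 220 220 219 221 221 220]
 [199 197 193 211 226 220 207 191 138 113 143 129 116 164 204 220 222 222 219 219 219 220 221 220]
 [ 91  88  82 184 232 206 179 152 120 105 103 115 129 138 158 200 220 223 220 219 220 222 225 226]
 [105 100  95 167 193 161 150 114  74  81  78  78  83 105 137 162 202 221 222 219 223 225 211 194]
 [106 108 106  99  88  78  76  78  80  86  89  85  80  82 118 144 178 219 230 227 227 236 173  80]
 [106 103 107 102  97  94  84  81  85  89  86  85  85  76  96 138 174 195 198 197 200 205 158  96]
 [108 109 108 102 100  96  88  79  87  87  86  86  86  75 105 147 173 139  87  91  91  92  99 102]
 [108 105 106 105 101  94  88  85  84  87  87  85  84  78 106 138 156 133 101 100 103 106 106 104]
 [107 106 1
[... 2168 characters left out ...]
9  97]
 [ 97  97 100  97 100  95  97  86  89  80  71  68  65  67  68  66  71  82  90  97 101 103  97  99]
 [ 99  98  96  95  99 100  97  92  91  86  81  77  68  68  67  66  79  90  94  98  97  99 100  99]
 [ 99  96  99  96  97  95  98  98  91  90  91  86  81  80  75  81  90  94  98 102 100  99  97  98]
 [ 98  98  95  98  94 100  98 100  96  95  90  88  93  91  92  95  95  94 101  98  97  96  99  98]
 [ 97  97  98  97  98  98  96  98  97  98  96  94  92  93  93  95  97 100 102  97  96 100 100  98]
 [ 96  97 101  99 100  97  97  97  97  98  98 100 100  95  99  98 100 100  98 100  99 104  97  99]
 [ 98  99  96  97  96  96  98  97  99  96  98  96  98  97  99  98 103  98 100  96 100  97  99  98]]
```

```bash
python3 - <<'E'
from h import *
d=load("w18");print(at(d,280.2,194.1,45),at(d,280.5,193.5,45))
d=load("w14");print(at(d,193-12+12.3,54-10+9.3,45))
print(arm.get_state()["tcp_pos"])
E
```

```text
[ 445.1 -111.9   45. ] [ 444.5 -111.7   45. ]
[ 445.  -112.4   45. ]
[441.07178702 111.90116775 190.31348449]
```

Request:
{"name": "move_arm", "arguments": {"targets": [[0,0,0,-1.3,4.5,0,0.4],[0,0,0,0,0,50,0.4],[0,0,0,0,0,50,0.4],[0,0,0,0,0,35,0.4],[0,0,0,0,0,10,0.4],[0,0,0,0,0,0,0.4],[0,0,0,0,0,0,0.4]], "grip_force": 40}}

```text
t: 59.45
tcp_pos: [444.0, 117.4, 46.8]
eef_rot: [[-1.0, 0.001, 0.003], [0.001, 1.0, 0.0], [-0.003, 0.0, -1.0]]
ft_force: [0.7, 0.1, 0.4]
width: 34.2
finger_force: 0.0
```

Request:
{"name": "move_arm", "arguments": {"targets": [[0,0,0,0,0,0,0],[0,0,0,0,0,0,0],[0,0,0,0,0,0,0],[0,0,0,0,0,0,0],[0,0,0,0,0,0,0],[0,0,0,0,0,0,0]]}}

```text
t: 60.2
tcp_pos: [443.7, 116.8, 46.6]
eef_rot: [[-1.0, 0.001, 0.003], [0.001, 1.0, -0.002], [-0.003, -0.002, -1.0]]
ft_force: [-0.9, -3.7, 6.1]
width: 12.0
finger_force: 38.9
```

Request:
{"name": "move_arm", "arguments": {"targets": [[0,0,0,0,0,-15,0],[0,0,0,0,0,-30,0],[0,0,0,0,0,-25,0],[0,0,0,0,0,0,0],[0,0,0,-0.5,-45.7,0,0],[0,0,0,-0.5,-45.7,0,0],[0,0,0,-0.5,-45.7,0,0],[0,0,0,-0.6,-45.7,0,0],[0,0,0,-0.6,-45.6,0,0],[0,0,0,0,0,0,0],[0,0,0,0,0,20,0],[0,0,0,0,0,8,0],[0,0,0,0,0,0,0],[0,0,0,0,0,0,0],[0,0,0,0,0,0,0]]}}

```text
t: 62.08
tcp_pos: [445.3, -111.0, 87.8]
eef_rot: [[-1.0, 0.0, 0.001], [0.0, 1.0, -0.0], [-0.001, -0.0, -1.0]]
ft_force: [0.8, 0.2, -0.3]
width: 12.1
finger_force: 39.2
```

```bash
python3 - <<'E'
from h import *
print(arm.get_state()["tcp_pos"],arm.get_state()["ft_force"])
d=shot("wrist","w20");np.set_printoptions(linewidth=220)
print("px hole",px(d,(445.1,-112,45)),"tip at tcp offset",px(d,np.array(arm.get_state()["tcp_pos"])+[-1.3,0,-38.6]))
t=shot("top")
from rim import *
s=shot("scene");[print(*o) for o in tilt(s)]
h=[(c,a) for c,a,w in blobs(t,cv2.cvtColor(t["bgr"],cv2.COLOR_BGR2GRAY)[130:200,215:275]<70,5)];print(h)
E
```

```text
[ 445.28196239 -111.01006615   87.82408746] [ 0.84493106  0.19592215 -0.3016752 ]
px hole [277.3 244.4] tip at tcp offset [278.9 245.5]
sqR [ 0.93 -0.72] 2.8 tilt 0.021 0.796
sqB [-0.18  0.5 ] -1.9 tilt -0.015 0.958
rdL [-0.37  0.64] -2.4 tilt 0.018 0.942
rdB [-0.27  1.1 ] -4.2 tilt 0.033 0.941
[(array([57. , 28.8]), np.int32(71)), (array([54.1, 53.1]), np.int32(75))]
```

Request:
{"name": "move_arm", "arguments": {"targets": [[0,0,0,-1.1,-0.8,0,0],[0,0,0,0,0,0,0],[0,0,0,0,0,2,0],[0,0,0,0,0,2,0],[0,0,0,0,0,2,0],[0,0,0,0,0,2,0],[0,0,0,0,0,0,0],[0,0,0,0,0,0,0]]}}

```text
t: 63.22
tcp_pos: [445.8, -111.9, 79.2]
eef_rot: [[-1.0, 0.001, -0.0], [0.001, 1.0, -0.0], [0.0, -0.0, -1.0]]
ft_force: [-0.4, 0.3, -0.7]
width: 12.4
finger_force: 39.2
```

Request:
{"name": "move_arm", "arguments": {"targets": [[0,0,0,0,0,3,0],[0,0,0,0,0,3,0],[0,0,0,0,0,3,0],[0,0,0,0,0,3,0],[0,0,0,0,0,3,0],[0,0,0,0,0,3,0],[0,0,0,0,0,0,0],[0,0,0,0,0,0,0]]}}

```text
t: 64.22
tcp_pos: [445.8, -112.0, 61.2]
eef_rot: [[-1.0, 0.001, -0.0], [0.001, 1.0, -0.0], [0.0, -0.0, -1.0]]
ft_force: [0.4, -0.5, -0.0]
width: 11.6
finger_force: 39.3
```

Request:
{"name": "move_arm", "arguments": {"targets": [[0,0,0,0,0,1.5,0],[0,0,0,0,0,1,0],[0,0,0,0,0,1,0],[0,0,0,0,0,0.7,0],[0,0,0,0,0,0,0],[0,0,0,0,0,0,0]]}}

```text
t: 64.97
tcp_pos: [446.0, -112.0, 57.6]
eef_rot: [[-1.0, 0.001, 0.0], [0.001, 1.0, -0.0], [-0.0, -0.0, -1.0]]
ft_force: [-1.5, -0.7, 5.1]
width: 12.0
finger_force: 39.8
```

Request:
{"name": "move_arm", "arguments": {"targets": [[0,0,0,0,0,0.6,0],[0,0,0,0,0,0,0],[0,0,0,0,0,0,0.2],[0,0,0,0,0,0,0.35],[0,0,0,0,0,0,0.4],[0,0,0,0,0,-10,0.4],[0,0,0,0,0,-40,0.4],[0,0,0,0,0,-50,0.4],[0,0,0,0,0,-45,0.4],[0,0,0,0,0,0,0.4],[0,0,0,0,0,0,0.4],[0,0,0,0,0,0,0.4]]}}

```text
t: 66.47
tcp_pos: [444.6, -111.4, 200.0]
eef_rot: [[-1.0, 0.001, -0.003], [0.001, 1.0, 0.001], [0.003, 0.001, -1.0]]
ft_force: [-0.2, 0.3, -0.2]
width: 34.0
finger_force: 0.0
```

```bash
python3 - <<'E'
from h import *
print(arm.get_state()["tcp_pos"],arm.get_state()["ft_force"])
d=shot("wrist","w21");g=cv2.cvtColor(d["bgr"],cv2.COLOR_BGR2GRAY)
print("expected top, if home",px(d,(445.1,-112,94)))
for T in(30,45):
    for c,a,w in blobs(d,g[:300]<T,60,3000):
        if abs(c[0]-280)<60: print(T,c,a,w,at(d,*c,94))
s=shot("scene","s21");[print(*o) for o in tilt(s)];print("vs s17");[print(*o) for o in tilt(s,"pics/s17.png")]
E
```

```text
[ 444.58116026 -111.39447656  199.95738411] [-0.18049059  0.30353662 -0.19841521]
expected top, if home [278.5 211.3]
30 [280.4 156.4] 100 [49  6] [ 403.8 -110.5   94. ]
30 [279.1 195.2] 188 [20 17] [ 432.6 -111.5   94. ]
30 [279.3 210.8] 207 [16 17] [ 444.7 -111.4   94. ]
30 [278.5 288.4] 836 [101  35] [ 511.1 -112.1   94. ]
45 [280.9 156.5] 127 [49  6] [ 403.9 -110.2   94. ]
45 [279.3 194.7] 217 [20 17] [ 432.2 -111.4   94. ]
45 [279.4 210.7] 222 [16 17] [ 444.7 -111.3   94. ]
45 [277.8 290. ] 1062 [101  35] [ 512.6 -112.7   94. ]
sqR [ 0.91 -0.71] 2.7 tilt 0.021 0.798
sqB [-0.18  0.52] -2.0 tilt -0.015 0.957
rdL [-0.44  0.64] -2.4 tilt 0.018 0.943
rdB [-0.3   1.11] -4.3 tilt 0.033 0.941
vs s17
sqR [-0.02  0.  ] -0.0 tilt -0.0 0.999
sqB [-0.01  0.03] -0.1 tilt -0.001 1.0
rdL [-0.08 -0.19] 0.7 tilt -0.006 0.896
rdB [-0.01  0.01] -0.1 tilt 0.0 1.0
```

```bash
python3 -c "
from bench import order
print(order.close_job())"
```

```text
the job is handed in; nothing more can be done
None
```

The job is handed in, though no verdict came back: all four housings are on the square pan, 200 + 100 + 25 g on the round pan hold the beam at about +0.014 rad (limit 0.035), the 50 g weight stayed in its tray, and the probe is fully home in the logger.

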